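# Unload the bayonet-lidded centrifuge rotor

### The job

Unload the centrifuge rotor that stands on the bench. Turn its bayonet lid counter-clockwise by the knob to the stop, lift it out and lay it flat on the bench, knob up; then draw the two spun tubes out of their slanted bores and lower each into an empty hole of the white tube block, right to the bottom. Never tip a tube past about 45 degrees and do not drop anything, and leave the jar, the small carton, the timer and the two tubes already in the block where they are.

Things in the scene. Friction and masses are not known exactly. Their poses are not given: they have to be found in the camera images.
- rotor: Aluminium fixed-angle rotor on its stand, fixed; round, 210 mm across, rim 153 mm high. Origin: axis at bench height; z up. Six bores, one every 60 deg from its x axis, in a bowl under the lid; bore mouths 43 mm from the axis, 88 mm high; bores lean 30 deg from vertical, tops towards the axis, 18 mm wide, 66 mm deep along the bore. Bowl wall radius 80 mm, lid seat 138 mm high.
- lid: Round aluminium bayonet lid on the rotor, 179 mm (197 mm over 3 lugs), 5 mm plate, 0.2-0.4 kg, loose. Origin: underside centre; z up. Its black bar knob lies along its x axis: 72 long, 16 wide, top 45 mm above the origin. Held by 3 keepers until turned counter-clockwise seen from above, 0.4-0.85 rad, to the stop, where its x axis agrees with the rotor's (free within 0.09 rad).
- tube_a: White round-bottom tube with grey cap, 112 mm long, body 16 mm, cap 20 mm wide and 24 mm long, 18-35 g, loose. Origin: tip of its bottom; z runs along the tube to the cap. Starts in the rotor bore on the rotor's +x side, leaning 30 deg with its cap towards the rotor axis, resting on the bore's bottom; 46 mm stand out of the bore.
- tube_b: The same tube in the other occupied bore, on the rotor's -x side: origin at the tip of its bottom, z along the tube to the cap, 112 mm long, cap 20 mm wide.
- block: White tube block, 92 x 172 x 64 mm high, fixed. Origin: underside centre; x across, y along it. Eight upright holes 18 mm wide, 52 mm deep (floors 12 mm above the bench), at x = -22 and 22 mm, y = -63, -21, 21 and 63 mm. A tube at the bottom stands 60 mm out. Microscope eyepieces hang 0.36 m above the bench at x > 0.5, y -0.27 to -0.14.
- block_tube_1: Tube of the same kind already in the block (hole x -22, y -63 mm), loose; leave it. Origin: tip of its bottom.
- block_tube_2: Tube of the same kind already in the block (hole x 22, y 63 mm), loose; leave it. Origin: tip of its bottom.
- cotton_jar: Round plastic jar with a wide lid, 71 mm across, 86 mm high, loose; leave it. Origin: underside centre. It and the small carton stand left of the rotor, at the edge of open bench where the lid can be laid: with its centre at x 0.44 to 0.56, y 0.34 to 0.52 only they and the rotor can be in its way.
- timer: Small bench timer, 62 x 33 x 62 mm high, behind the block, loose; leave it. Origin: underside centre.
- knob (a point): Centre of the lid's bar knob, 17 mm below the bar's top and 28 mm above the lid's underside. The bar is free on both sides for 23 mm below its top. Until it is unlocked the lid can be lifted 2.5 mm only.
- tip_carton: Small printed carton, 46 x 67 x 41 mm high, loose; leave it. Origin: underside centre.

How it is judged:
On the way, in this order (a step that is already met when the one before it is completed fails the run):
1. the lid, still seated on the rotor, is turned counter-clockwise to its open stop (angle between the x axis of lid and the x axis of rotor, either way round below 0.1 rad and z of lid in the frame of rotor below 0.146 m), for 0.1 s.
2. the lid is lifted out and lies flat on the bench, knob up, let go, while both tubes are still in the rotor (height (world z) of lid between -0.006 and 0.006 m and angle between lid's own z axis and vertical below 0.06 rad and contact force between the fingers and lid below 0.2 N and z of each of tube_a, tube_b in the frame of rotor below 0.04 m), for 0.1 s.
At the end, for the whole second after the job is handed in: The lid lies flat on the bench top, knob up (its underside within 6 mm of the bench height, tilt under 0.06 rad), and tube_a and tube_b each stand at the bottom of a hole of the tube block (bottom tip 6 to 16 mm above the block's underside, tilt under 0.12 rad), all at rest (height (world z) of lid between -0.006 and 0.006 m and angle between lid's own z axis and vertical below 0.06 rad and linear speed of each of lid, tube_a, tube_b below 0.02 m/s and z of tube_a in the frame of block between 0.006 and 0.016 m and x of tube_a in the frame of block between -0.035 and 0.035 m and y of tube_a in the frame of block between -0.076 and 0.076 m and angle between each of tube_a, tube_b's own z axis and vertical below 0.12 rad and z of tube_b in the frame of block between 0.006 and 0.016 m and x of tube_b in the frame of block between -0.035 and 0.035 m and y of tube_b in the frame of block between -0.076 and 0.076 m); the robot touches nothing.
It fails at once if a tube from the rotor is tipped more than about 52 degrees from upright (angle between any of tube_a, tube_b's own z axis and vertical above 0.9 rad).
It fails at once if a tube or the lid is dropped (moves faster than 0.6 m/s with no finger on it) ((linear speed of tube_a above 0.6 m/s and contact force between the fingers and tube_a below 0.05 N) or (linear speed of tube_b above 0.6 m/s and contact force between the fingers and tube_b below 0.05 N) or (linear speed of lid above 0.6 m/s and contact force between the fingers and lid below 0.05 N)).
It fails at once if the jar, the small carton or the timer is pushed more than 20 mm or tipped over (distance of any of cotton_jar, tip_carton, timer from where it was at the start of the episode above 0.02 m or angle between any of cotton_jar, tip_carton, timer's own z axis and vertical above 0.3 rad).
It fails at once if a tube that was already in the block is moved more than 20 mm (distance of any of block_tube_1, block_tube_2 from where it was at the start of the episode above 0.02 m).
It also fails if it takes over 69 s, if anything falls off the work surface, if the arm or the gripper's body presses on something with over 40 N, if the wrist force passes 120 N, or if a joint passes its speed limit or range.

### The arm

A 6-joint arm with a two-finger parallel gripper is mounted at the origin on a cart in front of the work surface, level with it; the furniture and walls round the work are solid. World frame = base frame: x ahead of the robot, y to its left, z up, the work surface at z = 0. Lengths are in m, angles in rad, forces in N, time in s.
With the tool pointing down it reaches from about 0.425 to 0.95 m from the base axis. Payload 14.7 kg.
Tool frame: the origin (TCP) lies on the front face of the gripper's body, between the roots of the fingers; the fingertips stand 73 mm ahead of it and the grasp point (between the pads) lies 54 mm ahead of it; z points along the fingers, y is the line along which they close (so a half turn about z gives the same grasp; the last joint's range is limited). The gripper opens to 85 mm and grips with 20 to 120 N. Pads are 22 mm wide; open, the fingers measure 114 mm over their backs; the gripper's body (76 mm by 85 mm) begins 54 mm behind the grasp point. The pads swing forward as they close: fully open they stand 13 mm farther back than shut.
Start: joints at [1.267, 0.48, 1.596, -0, 1.065, -0.047], TCP at [0.165, 0.629, 0.304] pointing down, gripper open.
Joint ranges: [-2.75, 2.75], [-0.82, 2.05], [0.23, 2.67], [-1.56, 4.7], [0.09, 2.69], [-2.92, 2.92]. Speed limits (rad/s): [1.89, 1.89, 2.39, 3.01, 3.01, 3.01].

### API

Orientations are given as a unit quaternion [x, y, z, w].
In Python, from bench import sensors, cams, ticket gives the robot as it stands. The module is installed in compiled form; this text tells all that it offers.
- The arm moves only by the tool apply_moves, never from a script. Its arguments are lists of equal length, an entry for each row: "delta_pos": the shift along the world's x, y, z each as a share of 0.025 m, from -1 to 1, a list of three; "yaw": the turn about the world's z as a share of 0.12 rad, from -1 to 1. A call has 1 to 5 rows; each row shifts and turns the commanded pose from where the row before left it; what a row does not reach is not made up. A row lasts 1/8 s, in which the tool goes at most 62.5 mm and 10.7 degrees, less where a joint would pass 70% of its speed; a pose out of reach is approached as far as the arm can. A call with a number of a shift or a turn outside -1 to 1 is refused whole. A call with a gripper value outside its range is refused whole. "jaw" is the closure, from -1 (fully open) to 1 (shut), set as the call begins (left out, the last holds). The fingers move at their own pace and stop on an object; "force" is the grip in N (left out, the last holds). Time passes only in rows, so rows that do not move let the fingers close. It gives the time, the measured TCP pose, the force, the opening and the grip force at its end, in the units of the state.
- sensors.get_state(): the state, without advancing time (a new reading comes with each control period).
- cams.get_image(name): name is "scene" or "side" or "wrist"; returns a dict with "color" (420x560x3 uint8, red, green, blue), "camera_matrix" (3x3 intrinsics, pixels), "extrinsics" (4x4, takes a point from world to camera coordinates). Camera axes: x right, y down, z forward; pixel columns grow to the right and rows downward; lengths in m; the calibration is good to about 2 mm. A picture is of the moment at which its call begins. There is no depth.
- ticket.job_done(): hands the job in; it is judged then, once.
The state is a dict: "clock": time; "joint_positions": joint angles; "dq": joint speeds; "effort": joint torques, N m; "eef_pos": TCP position; "tool_rot": TCP orientation; "wrist_force": force on the tool from outside, world axes, zero at the start; "wrist_torque": the same for the moment, N m; "gripper_width": finger opening in m; "finger_force": force on a finger pad.
Only numpy, scipy, OpenCV 4.12 (cv2) and the standard library are available. Lean on these libraries where they do the work, as an engineer would, in place of code of your own. Each camera call takes 0.05 s, during which the arm holds its last target. There are 200 camera calls.

## Working session

There is one attempt and no reset: what is moved stays moved. The work goes in short steps, Python scripts to look and compute and a tool call to move; the robot and the scene stay as the last step left them, time stands still between calls to the robot, and variables do not carry over. Pictures are saved under pics/ and viewed, at most 10 in all, crops included, and the job is handed in when it is done.

Besides the shell and the picture viewer there is one more tool, called after "Call:" as name(argument=value, ...), one argument or row to a line, values as JSON. apply_moves: Moves the arm, as the interface text tells. Its arguments: {"type":"object","properties":{"delta_pos":{"type":"array","items":{"type":"array","items":{"type":"number"}}},"yaw":{"type":"array","items":{"type":"number"}},"jaw":{"type":"number"},"force":{"type":"number"}},"required":["delta_pos","yaw"]}

```bash
mkdir -p pics
cat > h.py <<'E'
import numpy as np, cv2
from bench import sensors, cams, ticket
def get(n):
    d=cams.get_image(n); return d
def cal(d): return np.array(d["camera_matrix"]),np.array(d["extrinsics"])
def proj(d,P):
    K,T=cal(d); P=np.atleast_2d(P); c=P@T[:3,:3].T+T[:3,3]; p=c@K.T; return p[:,:2]/p[:,2:]
def ray(d,uv):
    K,T=cal(d); R=T[:3,:3]; o=-R.T@T[:3,3]; v=R.T@np.linalg.inv(K)@np.array([uv[0],uv[1],1.]); return o,v/np.linalg.norm(v)
def onz(d,uv,z):
    o,v=ray(d,uv); return o+v*(z-o[2])/v[2]
def tri(*rs):
    A=sum(np.eye(3)-np.outer(v,v) for o,v in rs); b=sum((np.eye(3)-np.outer(v,v))@o for o,v in rs); p=np.linalg.solve(A,b)
    return p,[np.linalg.norm(np.cross(p-o,v)) for o,v in rs]
E
python3 - <<'E'
from h import *
import pickle
D={n:get(n) for n in("scene","side","wrist")}
pickle.dump(D,open("d0.pkl","wb"))
for n,d in D.items():
    cv2.imwrite(f"pics/{n}0.png",d["color"][:,:,::-1]); o,v=ray(d,(280,210)); print(n,o.round(3),v.round(3),cal(d)[0][0,0])
s=sensors.get_state(); print(s)
E
```

```text
scene [-0.005 -0.459  1.068] [ 0.427  0.542 -0.724] 395.70876220180315
side [ 0.115 -0.515  0.892] [ 0.409  0.655 -0.635] 452.12585705351177
wrist [0.098 0.644 0.374] [ 0.258 -0.077 -0.963] 298.65944673659357
{'clock': 0.15, 'joint_positions': array([ 1.26740917e+00,  4.80682040e-01,  1.59673073e+00, -1.48715557e-05,
        1.06510839e+00, -4.65891573e-02]), 'dq': array([ 0.00119457, -0.00103911, -0.00288758,  0.00144748,  0.00081555,
       -0.00187697]), 'effort': array([ 5.29553254e-04, -9.51142645e+01, -4.30465150e+01,  1.01263015e-05,
        8.21662950e-03, -4.48059382e-05]), 'eef_pos': array([0.16499243, 0.62845386, 0.30342292]), 'tool_rot': array([ 1.28042899e-01,  9.91768522e-01, -4.58294471e-04, -7.44205045e-05]), 'wrist_force': array([-1.01529269,  0.0651175 ,  0.12329569]), 'wrist_torque': array([ 0.00310789, -0.00489346,  0.003272  ]), 'finger_force': 0.0, 'gripper_width': 0.08541979959374582}
```

View pics/scene0.png

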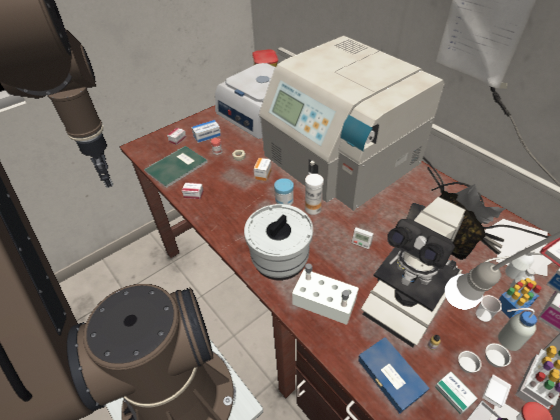

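View pics/side0.png

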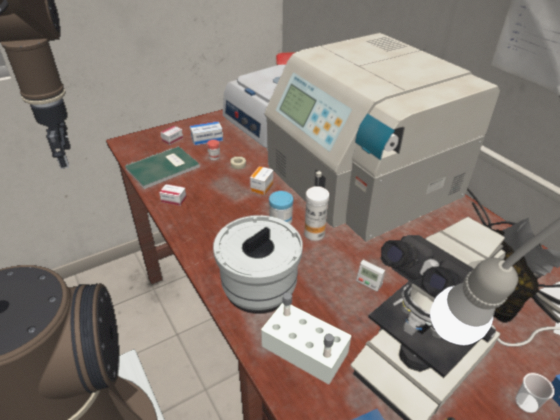

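The scene view has the lidded rotor at about (279,235) with its knob at (281,227), and the block at (325,297). It also shows the jar (284,190), carton (262,168) and timer (362,237). The side view has the rotor at (258,250), the knob at (258,241) and the block at (306,341).

Run:
```python
from h import *
import pickle
D=pickle.load(open("d0.pkl","rb"))
roi={"scene":(245,205,315,250),"side":(210,218,305,285)}
def comps(n,mask,r,amin):
    x0,y0,x1,y1=r; m=np.zeros(mask.shape,np.uint8); m[y0:y1,x0:x1]=mask[y0:y1,x0:x1]
    k,l,st,c=cv2.connectedComponentsWithStats(m); return [(st[i],c[i],l==i) for i in range(1,k) if st[i][4]>amin]
K={}
for n in roi:
    g=D[n]["color"].max(2)
    for st,c,m in comps(n,(g<60).astype(np.uint8),roi[n],40):
        print(n,"dark",st,c.round(1)); K.setdefault(n,(c,m))
p,e=tri(ray(D["scene"],K["scene"][0]),ray(D["side"],K["side"][0])); print("knob",p.round(4),e)
for n in roi:
    ys,xs=np.nonzero(K[n][1]); P=np.array([onz(D[n],(x,y),p[2])[:2] for x,y in zip(xs,ys)])
    (c,s,a)=cv2.minAreaRect(P.astype(np.float32)*1000); print(n,"rect mm",c,s,a)
    w,v=np.linalg.eigh(np.cov(P.T)); print("axis deg",np.degrees(np.arctan2(v[1,1],v[0,1])))
ims=[]
for n,(x0,y0,x1,y1) in {"scene":(235,195,375,325),"side":(205,200,385,380)}.items():
    ims.append(cv2.resize(D[n]["color"][y0:y1,x0:x1,::-1],None,fx=400/(x1-x0),fy=400/(x1-x0),interpolation=cv2.INTER_CUBIC))
h=max(i.shape[0] for i in ims)
cv2.imwrite("pics/crop1.png",np.hstack([cv2.copyMakeBorder(i,0,h-i.shape[0],0,0,cv2.BORDER_CONSTANT) for i in ims]))
```

```text
scene dark [267 215  24  24 378] [278.7 228.9]
side dark [243 228  30  29 560] [258.4 244.3]
knob [0.4868 0.1756 0.1411] [np.float64(0.0005771868092179506), np.float64(0.0005771868092180854)]
scene rect mm (486.84710693359375, 182.43014526367188) (89.99968719482422, 73.1362075805664) 66.43505096435547
axis deg -148.73568868995142
side rect mm (494.7529296875, 173.93504333496094) (94.76642608642578, 68.37406921386719) 14.497222900390625
axis deg -140.24899714250915
```

View pics/crop1.png

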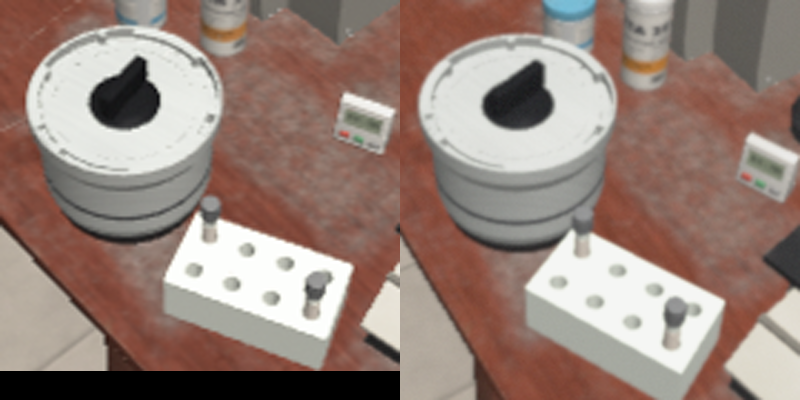

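The crops show a black disc with the bar knob pointing up and to the right, locked by the lugs. In the block, tubes stand at its left-rear and right-front corners. I'll move above the rotor and measure with the wrist camera.

Call:
apply_moves(
  delta_pos=[
    [0.64,-0.9,0],
    [0.64,-0.9,0],
    [0.64,-0.9,0],
    [0.64,-0.9,0],
    [0.64,-0.9,0],
  ],
  yaw=[0,0,0,0,0],
  jaw=-1,
)

```text
clock: 0.78
eef_pos: [0.2455, 0.5153, 0.3037]
tool_rot: [0.128, 0.992, -0.0, -0.0]
wrist_force: [-0.2, -0.2, 0.5]
gripper_width: 0.0854
finger_force: 0.0
```

Call:
apply_moves(
  delta_pos=[
    [0.64,-0.9,0],
    [0.64,-0.9,0],
    [0.64,-0.9,0],
    [0.64,-0.9,0],
    [0.64,-0.9,0],
  ],
  yaw=[0,0,0,0,0],
)

```text
clock: 1.4
eef_pos: [0.3255, 0.4029, 0.3038]
tool_rot: [0.128, 0.992, -0.0, -0.0]
wrist_force: [-0.3, 0.9, 0.1]
gripper_width: 0.0854
finger_force: 0.0
```

Call:
apply_moves(
  delta_pos=[
    [0.64,-0.9,0],
    [0.64,-0.9,0],
    [0.64,-0.9,0],
    [0.64,-0.9,0],
    [0.64,-0.9,0],
  ],
  yaw=[0,0,0,0,0],
)

```text
clock: 2.02
eef_pos: [0.4054, 0.2904, 0.3038]
tool_rot: [0.128, 0.992, -0.0, -0.0]
wrist_force: [0.6, -0.2, 0.4]
gripper_width: 0.0855
finger_force: 0.0
```

Call:
apply_moves(
  delta_pos=[
    [0.64,-0.9,0],
    [0.64,-0.9,0],
    [0.64,-0.9,0],
    [0.64,-0.9,0],
    [0,0,0],
  ],
  yaw=[0,0,0,0,0],
)

```text
clock: 2.65
eef_pos: [0.4698, 0.2, 0.3038]
tool_rot: [0.129, 0.992, -0.0, 0.0]
wrist_force: [-0.0, -0.2, 0.5]
gripper_width: 0.0857
finger_force: 0.0
```

Run:
```python
from h import *
import pickle
d=get("wrist"); pickle.dump(d,open("w1.pkl","wb")); cv2.imwrite("pics/w1.png",d["color"][:,:,::-1])
s=sensors.get_state(); print(s["eef_pos"],s["tool_rot"],s["joint_positions"],s["clock"]); print(proj(d,[[.487,.176,.17]]))
```

```text
[0.46923433 0.20067842 0.30374163] [ 1.28865435e-01  9.91662073e-01 -3.11623322e-05 -1.79378879e-04] [ 3.44661714e-01  2.86054832e-01  1.91190327e+00  1.33672973e-04
  9.43982216e-01 -9.67763456e-01] 2.7
[[259.44243828 255.31408952]]
```

View pics/w1.png

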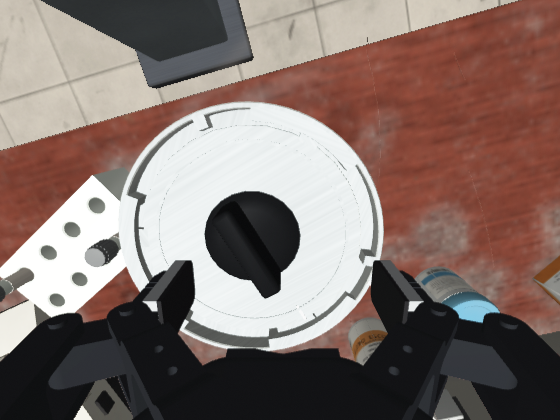

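The wrist view shows the lid from above: the disc is centred at about (252,236) and the bar runs from (230,205) to (270,292). Next I'll work out the rim centre and the bar direction.

Run:
```python
from h import *
import pickle
from scipy.optimize import least_squares
d=pickle.load(open("w1.pkl","rb")); im=d["color"]; D=pickle.load(open("d0.pkl","rb"))
# rim: not-red background boundary rays from centre
hsv=cv2.cvtColor(im,cv2.COLOR_RGB2HSV); white=((hsv[...,1]<50)&(hsv[...,2]>120)).astype(np.uint8)
white=cv2.morphologyEx(white,cv2.MORPH_CLOSE,np.ones((7,7)))
pts=[]
for a in np.radians(np.r_[200:350:3]):
    prof=[white[int(236+r*np.sin(a)),int(252+r*np.cos(a))] for r in range(60,160)]
    k=next((i for i in range(20,100) if prof[i]==0),None)
    if k: pts.append((252+(60+k-.5)*np.cos(a),236+(60+k-.5)*np.sin(a)))
P=np.array([onz(d,p,.153)[:2] for p in pts])
f=least_squares(lambda q:np.hypot(*(P-q[:2]).T)-q[2],[.487,.176,.105],loss='soft_l1',f_scale=.001); print("rim",f.x,len(P),np.abs(f.fun).mean())
# bar lines
g=im.max(2)[185:305,195:310]; e=cv2.equalizeHist(np.minimum(g,70).astype(np.uint8)); print(np.percentile(g,[5,20,40]))
L=cv2.createLineSegmentDetector().detect(cv2.resize(np.clip(g.astype(float)*3,0,255).astype(np.uint8),None,fx=3,fy=3,interpolation=cv2.INTER_CUBIC))[0][:,0]/3
for l in L:
    if np.hypot(l[2]-l[0],l[3]-l[1])>22:
        q=l+[195,185,195,185]; A=onz(d,q[:2],.183);B=onz(d,q[2:],.183); print(q.round(1),A[:2].round(4),B[:2].round(4),"len",np.linalg.norm(B-A).round(4),"deg",np.degrees(np.arctan2(*(B-A)[1::-1])).round(1))
v=cv2.resize(np.clip(g.astype(float)*3,0,255).astype(np.uint8),None,fx=5,fy=5,interpolation=cv2.INTER_CUBIC); cv2.imwrite("pics/k.png",v)
```

```text
rim [0.48070179 0.16973185 0.10418741] 50 0.000973743962136401
[12. 29. 35.]
[235.8 200.6 259.4 236.6] [0.4401 0.1743] [0.4683 0.1823] len 0.0293 deg 15.9
[259.3 236.8 280.9 270.2] [0.4684 0.1823] [0.4964 0.19  ] len 0.029 deg 15.6
```

View pics/k.png

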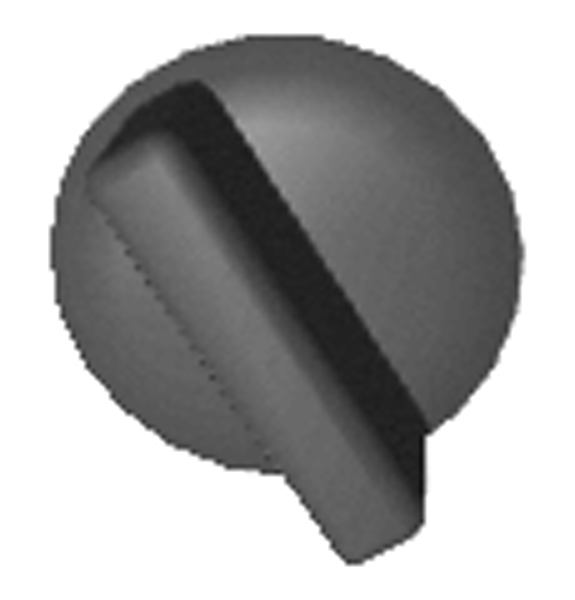

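Enlarged, the bar's top face runs from an end midpoint near (222,217) to one near (271.6,294) in wrist pixels. The dark band beside it is the bar's side face.

Run:
```python
from h import *
import pickle
d=pickle.load(open("w1.pkl","rb")); D=pickle.load(open("d0.pkl","rb"))
far=(271.6,294);near=(222,217)
A=onz(d,near,.183);B=onz(d,far,.183);print(A,B,np.linalg.norm(B-A),(A+B)/2,np.degrees(np.arctan2(*(B-A)[1::-1])))
print(tri(ray(d,far),ray(D["scene"],(284.5,216.5)),ray(D["side"],(268.5,229.5))))
for n in D: print(n,proj(D[n],[A,B]).round(1).tolist())
# block
for n,r in {"scene":(285,255,365,325),"side":(255,290,355,385)}.items():
    hsv=cv2.cvtColor(D[n]["color"],cv2.COLOR_RGB2HSV); x0,y0,x1,y1=r
    m=np.zeros(hsv.shape[:2],np.uint8); sub=hsv[y0:y1,x0:x1]; m[y0:y1,x0:x1]=((sub[...,1]<45)&(sub[...,2]>205))
    k,l,st,c=cv2.connectedComponentsWithStats(m); i=1+np.argmax(st[1:,4]); M=(l==i).astype(np.uint8)
    ct=max(cv2.findContours(M,cv2.RETR_EXTERNAL,cv2.CHAIN_APPROX_NONE)[0],key=cv2.contourArea)
    print(n,st[i],cv2.approxPolyDP(cv2.convexHull(ct),3,True)[:,0].tolist())
    # holes: dark blobs inside hull
    H=np.zeros_like(M); cv2.fillConvexPoly(H,cv2.convexHull(ct),1); H=(H&(1-M)); k,l,st,c=cv2.connectedComponentsWithStats(H)
    for j in range(1,k):
        if st[j][4]>8: print("  ",st[j],c[j].round(1),onz(D[n],c[j],.064)[:2].round(4))
```

```text
[0.44851048 0.16201347 0.183     ] [0.51298954 0.17866784 0.183     ] 0.06659517624768843 [0.48075001 0.17034065 0.183     ] 14.482473766970928
(array([0.51564007, 0.17757445, 0.17520776]), [np.float64(0.0016269263569167781), np.float64(0.0022917000148101104), np.float64(0.0011810833369052943)])
scene [[271.3, 228.5], [284.3, 214.8]]
side [[246.1, 240.7], [266.9, 226.9]]
wrist [[-81.1, 588.8], [-33.6, 621.6]]
scene [ 293  270   65   44 1371] [[303, 270], [357, 287], [350, 311], [293, 293]]
   [305 270   6  10  45] [307.8 274.7] [0.4755 0.029 ]
   [319 280   5   5  18] [321.2 281.9] [ 0.488  -0.0163]
   [332 285   6   5  21] [334.8 286.7] [ 0.5065 -0.0545]
   [300 287   6   5  22] [302.7 289.1] [0.4299 0.0018]
   [341 290  11  17 115] [344.9 297.1] [ 0.5033 -0.0985]
   [314 292   5   5  20] [316.  293.9] [ 0.4483 -0.0358]
   [327 297   6   5  23] [329.8 298.9] [ 0.4665 -0.0739]
side [ 262  304   89   64 2459] [[281, 304], [291, 305], [350, 335], [331, 367], [262, 330]]
   [283 304   8  12  71] [286.2 309.5] [0.4745 0.0278]
   [300 320   7   4  25] [302.9 321.4] [ 0.4886 -0.0192]
   [273 325   7   4  25] [276.1 326.6] [ 4.307e-01 -2.000e-04]
   [316 328   8   5  30] [319.5 330. ] [ 0.507  -0.0569]
   [289 333   8   6  32] [292.6 335.3] [ 0.4493 -0.038 ]
   [323 333  18  24 230] [328.9 343.5] [ 0.5043 -0.0951]
   [306 342   8   6  34] [309.5 344.6] [ 0.4674 -0.0761]
```

Call:
apply_moves(
  delta_pos=[
    [0.09,-0.244,-0.27],
    [0.09,-0.244,-0.27],
    [0.09,-0.244,-0.27],
    [0.09,-0.244,-0.27],
    [0.09,-0.244,-0.27],
  ],
  yaw=[0.852,0.852,0.852,0.852,0.852],
)

```text
clock: 3.32
eef_pos: [0.4798, 0.1713, 0.2699]
tool_rot: [-0.129, 0.992, 0.0, -0.0]
wrist_force: [0.2, 0.4, -0.4]
gripper_width: 0.0854
finger_force: 0.0
```

Call:
apply_moves(
  delta_pos=[
    [0,0,-0.36],
    [0,0,-0.36],
    [0,0,-0.36],
    [0,0,0],
  ],
  yaw=[0,0,0,0],
)

```text
clock: 3.82
eef_pos: [0.4799, 0.1708, 0.2424]
tool_rot: [-0.127, 0.992, -0.0, -0.001]
wrist_force: [0.6, -0.4, 0.5]
gripper_width: 0.0852
finger_force: 0.0
```

Run:
```python
from h import *
d=get("wrist"); cv2.imwrite("pics/w2.png",d["color"][:,:,::-1])
s=sensors.get_state(); print(s["eef_pos"],s["tool_rot"],s["joint_positions"],s["wrist_force"],s["clock"])
```

```text
[0.480122   0.17079713 0.24282115] [-1.26698963e-01  9.91941149e-01 -6.04039186e-05 -3.55396820e-04] [ 2.82288186e-01  3.64245933e-01  1.97787392e+00 -1.31688355e-05
  8.00193722e-01 -1.54257980e+00] [-0.23172345 -0.48037873  0.04092753] 3.875
```

View pics/w2.png

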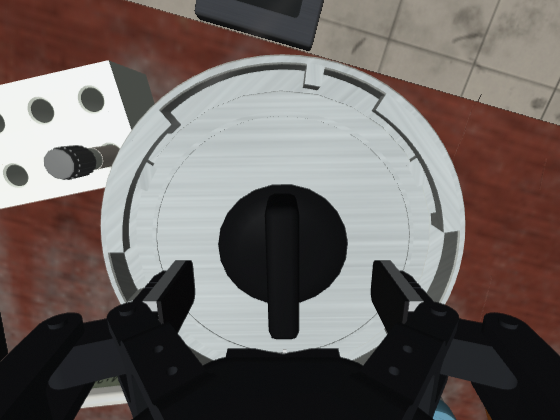

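The bar stands upright at column 282, centred between the fingers. I'll close on it.

Call:
apply_moves(
  delta_pos=[
    [0,0,0],
    [0,0,0],
    [0,0,0],
    [0,0,0],
    [0,0,0],
  ],
  yaw=[0,0,0,0,0],
  jaw=1,
  force=70,
)

```text
clock: 4.5
eef_pos: [0.4804, 0.1707, 0.2435]
tool_rot: [-0.127, 0.992, 0.0, 0.0]
wrist_force: [-2.1, -0.5, 7.8]
gripper_width: 0.0138
finger_force: 69.5
```

Call:
apply_moves(
  delta_pos=[
    [0,0,0],
    [0,0,0],
    [0,0,0],
    [0,0,0],
    [0,0,0],
  ],
  yaw=[0.7,0.7,0.7,0.7,0],
)

```text
clock: 5.12
eef_pos: [0.4806, 0.1708, 0.2436]
tool_rot: [-0.291, 0.957, 0.0, 0.0]
wrist_force: [-0.1, -0.1, 5.2]
gripper_width: 0.0138
finger_force: 69.3
```

```bash
cat > s.py <<'E'
from h import *
s=sensors.get_state(); q=s["tool_rot"]; print(s["eef_pos"].round(4),"yaw_y",np.degrees(np.arctan2(q[1]**2-q[0]**2,2*q[0]*q[1])).round(2),s["joint_positions"].round(3),s["wrist_force"].round(1),s["wrist_torque"].round(2),s["gripper_width"].round(4),s["clock"])
E
python3 s.py
```

```text
Traceback (most recent call last):
  File "s.py", line 2, in <module>
    s=sensors.get_state(); q=s["tool_rot"]; print(s["eef_pos"].round(4),"yaw_y",np.degrees(np.arctan2(q[1]**2-q[0]**2,2*q[0]*q[1])).round(2),s["joint_positions"].round(3),s["wrist_force"].round(1),s["wrist_torque"].round(2),s["gripper_width"].round(4),s["clock"])
                                                                                                                                                                                                                                ^^^^^^^^^^^^^^^^^^^^^^^^
AttributeError: 'float' object has no attribute 'round'
```

```bash
sed -i 's/s\["gripper_width"\].round(4)/s["gripper_width"]/' s.py; python3 s.py
```

```text
[0.4806 0.1708 0.2436] yaw_y 123.89 [ 0.282  0.363  1.977  0.     0.8   -1.88 ] [-0.1 -0.1  5.2] [ 0.09  0.02 -0.09] 0.013752505862444628 5.125
```

Call:
apply_moves(
  delta_pos=[
    [0,0,0],
    [0,0,0],
    [0,0,0],
    [0,0,0],
  ],
  yaw=[0.4,0.4,0.4,0],
)

```text
clock: 5.62
eef_pos: [0.4807, 0.1708, 0.2435]
tool_rot: [-0.359, 0.933, 0.0, 0.0]
wrist_force: [-0.6, 0.4, 5.4]
gripper_width: 0.0139
finger_force: 69.3
```

```bash
python3 s.py
```

```text
[0.4807 0.1708 0.2435] yaw_y 132.1 [ 0.282  0.363  1.977  0.     0.8   -2.024] [-0.6  0.4  5.4] [ 0.03  0.05 -0.16] 0.013912676484940231 5.625
```

Call:
apply_moves(
  delta_pos=[
    [0,0,0],
    [0,0,0],
    [0,0,0],
  ],
  yaw=[0.4,0.4,0],
)

```text
clock: 6.0
eef_pos: [0.4807, 0.1708, 0.2435]
tool_rot: [-0.404, 0.915, -0.0, 0.0]
wrist_force: [1.0, 0.6, 5.4]
gripper_width: 0.0141
finger_force: 69.3
```

```bash
python3 s.py
```

```text
[0.4807 0.1708 0.2435] yaw_y 137.6 [ 0.282  0.363  1.977  0.     0.8   -2.12 ] [1.  0.6 5.4] [ 0.06  0.08 -0.14] 0.014111322565120292 6.0
```

Call:
apply_moves(
  delta_pos=[
    [0,0,0],
    [0,0,0],
    [0,0,0],
  ],
  yaw=[0.4,0.4,0],
)

```text
clock: 6.38
eef_pos: [0.4807, 0.1708, 0.2435]
tool_rot: [-0.447, 0.895, -0.0, 0.0]
wrist_force: [-0.2, -1.0, 5.3]
gripper_width: 0.0141
finger_force: 69.3
```

```bash
python3 s.py
```

```text
[0.4807 0.1708 0.2435] yaw_y 143.11 [ 0.282  0.363  1.977  0.     0.8   -2.216] [-0.2 -1.   5.3] [ 0.04  0.06 -0.22] 0.014056745390571817 6.375
```

Call:
apply_moves(
  delta_pos=[
    [0,0,0],
    [0,0,0],
    [0,0,0],
  ],
  yaw=[0.4,0.4,0],
)

```text
clock: 6.75
eef_pos: [0.4806, 0.1707, 0.2436]
tool_rot: [-0.489, 0.872, -0.0, 0.0]
wrist_force: [0.4, -0.3, 5.2]
gripper_width: 0.0135
finger_force: 69.7
```

```bash
python3 s.py
```

```text
[0.4806 0.1707 0.2436] yaw_y 148.57 [ 0.282  0.363  1.977  0.     0.8   -2.311] [ 0.4 -0.3  5.2] [-0.09  0.03 -0.87] 0.013510246033783035 6.75
```

Call:
apply_moves(
  delta_pos=[
    [0,0,0],
    [0,0,0],
  ],
  yaw=[0.35,0],
)

```text
clock: 7.0
eef_pos: [0.4806, 0.1707, 0.2436]
tool_rot: [-0.507, 0.862, 0.0, 0.0]
wrist_force: [-0.8, -2.0, 6.1]
gripper_width: 0.0138
finger_force: 76.0
```

Run:
```python
exec(open("s.py").read())
d=get("wrist"); cv2.imwrite("pics/w3.png",d["color"][:,:,::-1])
```

```text
[0.4806 0.1707 0.2436] yaw_y 150.91 [ 2.820e-01  3.630e-01  1.977e+00  1.000e-03  8.000e-01 -2.353e+00] [-0.8 -2.   6.1] [-0.26  0.07 -1.77] 0.01381077346122438 7.0
```

View pics/w3.png

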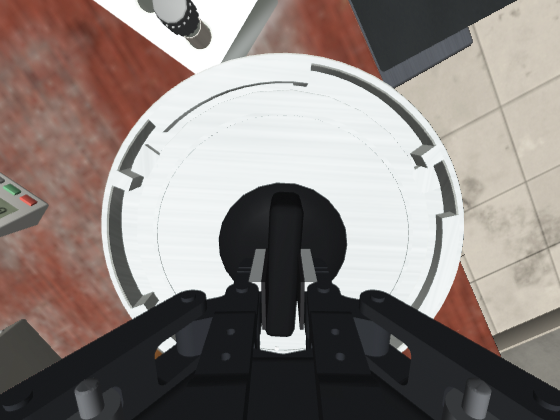

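The lid has turned to the stop: the torque rose sharply and the bar is now skewed slightly in the fingers. I'll relax a little and lift, and work out the jar and carton positions for laying the lid.

Call:
apply_moves(
  delta_pos=[
    [0,0,0],
    [0,0,0.1],
    [0,0,0.2],
    [0,0,0.2],
    [0,0,0],
  ],
  yaw=[-0.3,0,0,0,0],
)

```text
clock: 7.68
eef_pos: [0.4805, 0.1707, 0.2563]
tool_rot: [-0.492, 0.871, -0.0, 0.0]
wrist_force: [0.0, -1.8, 2.7]
gripper_width: 0.0139
finger_force: 70.6
```

```bash
python3 s.py
python3 - <<'E'
from h import *
import pickle
D=pickle.load(open("d0.pkl","rb"))
for n,r,rc in (("scene",(270,175,300,210),(250,155,275,180)),("side",(262,190,300,220),(245,163,277,193))):
    hsv=cv2.cvtColor(D[n]["color"],cv2.COLOR_RGB2HSV)
    x0,y0,x1,y1=r; b=(abs(hsv[y0:y1,x0:x1,0].astype(int)-100)<15)&(hsv[y0:y1,x0:x1,1]>90); ys,xs=np.nonzero(b); ys+=y0;xs+=x0
    print(n,"jar",len(xs),xs.min(),xs.max(),ys.min(),ys.max(),onz(D[n],(xs.mean(),ys.mean()),.078).round(3), onz(D[n],((xs.min()+xs.max())/2,ys.min()+ (xs.max()-xs.min())*.35),.086).round(3))
    x0,y0,x1,y1=rc; s=hsv[y0:y1,x0:x1]; m=((s[...,2]>150)).astype(np.uint8)
    k,l,st,c=cv2.connectedComponentsWithStats(m); i=1+np.argmax(st[1:,4]); q=c[i]+[x0,y0]; h=st[i]
    print("carton",h, onz(D[n],q,.025).round(3), [onz(D[n],(x0+h[0],y0+h[1]+h[3]),z).round(3).tolist() for z in(0,.04)])
E
```

```text
[0.4805 0.1707 0.2563] yaw_y 148.94 [ 0.282  0.345  1.965 -0.     0.831 -2.317] [ 0.  -1.8  2.7] [-0.39 -0.09 -0.97] 0.013947338679143623 7.675
scene jar 192 276 292 179 192 [0.669 0.365 0.078] [0.667 0.364 0.086]
carton [  4   2  17  22 259] [0.708 0.556 0.025] [[0.656, 0.541, 0.0], [0.632, 0.504, 0.04]]
side jar 321 270 292 191 208 [0.667 0.364 0.078] [0.664 0.359 0.086]
carton [  4   2  24  28 432] [0.704 0.554 0.025] [[0.65, 0.531, -0.0], [0.626, 0.484, 0.04]]
```

Call:
apply_moves(
  delta_pos=[
    [0,0,0.3],
    [0,0,0.3],
    [0,0,0.3],
    [0,0,0],
  ],
  yaw=[0,0,0,0],
)

```text
clock: 8.18
eef_pos: [0.4806, 0.1708, 0.2789]
tool_rot: [-0.492, 0.871, -0.0, 0.001]
wrist_force: [0.1, -0.3, -2.4]
gripper_width: 0.0138
finger_force: 69.5
```

Run:
```python
exec(open("s.py").read())
d=get("side"); a=d["color"][180:330,180:330,::-1]; b=get("wrist")["color"][:,:,::-1]
a=cv2.resize(a,(400,400),interpolation=cv2.INTER_CUBIC); b=cv2.resize(b,(400,300)); b=cv2.copyMakeBorder(b,0,100,0,0,cv2.BORDER_CONSTANT)
cv2.imwrite("pics/l1.png",np.hstack([a,b]))
```

```text
[0.4806 0.1708 0.2789] yaw_y 148.94 [ 0.282  0.316  1.942 -0.     0.883 -2.317] [ 0.1 -0.3 -2.4] [ 0.03  0.   -0.01] 0.01378094365055913 8.175
```

View pics/l1.png

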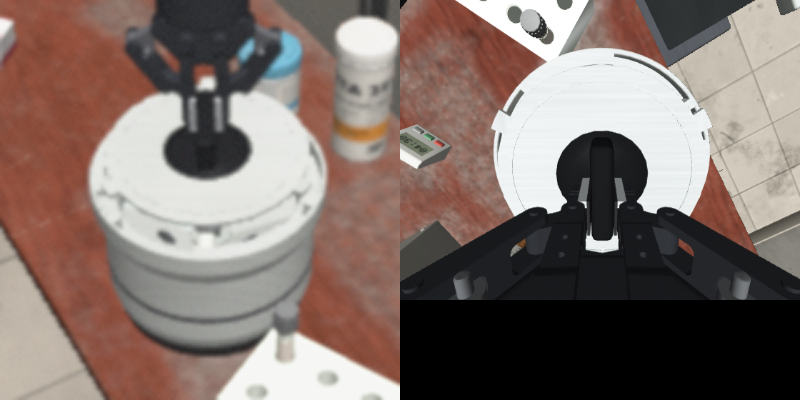

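The lid is free and hangs level: the wrist force reads -2.4 N and the torque is zero. Its laying spot is (0.50, 0.43), clear of the jar at (0.667,0.364) and the carton at about (0.706,0.555).

Call:
apply_moves(
  delta_pos=[
    [0,0,0.5],
    [0,0,0.5],
    [0.08,0.6,0.2],
    [0.08,1,0],
    [0.08,1,0],
  ],
  yaw=[0,0,0,0,0],
)

```text
clock: 8.9
eef_pos: [0.4865, 0.2371, 0.3087]
tool_rot: [-0.492, 0.871, 0.0, 0.0]
wrist_force: [0.8, 0.9, -2.0]
gripper_width: 0.014
finger_force: 69.5
```

Call:
apply_moves(
  delta_pos=[
    [0.08,1,0],
    [0.08,1,0],
    [0.08,1,0],
    [0.08,1,0],
    [0.08,1,0],
  ],
  yaw=[0,0,0,0,0],
)

```text
clock: 9.52
eef_pos: [0.4964, 0.3624, 0.3082]
tool_rot: [-0.492, 0.871, 0.0, 0.0]
wrist_force: [-0.1, -0.0, -2.8]
gripper_width: 0.014
finger_force: 69.5
```

Call:
apply_moves(
  delta_pos=[
    [0.08,1,0],
    [0.08,0.9,0],
    [0.08,0.6,-0.3],
    [0,0.3,-0.6],
    [0,0,-0.7],
  ],
  yaw=[0,0,0,0,0],
)

```text
clock: 10.15
eef_pos: [0.502, 0.4307, 0.2665]
tool_rot: [-0.492, 0.871, -0.0, -0.0]
wrist_force: [-0.3, -0.2, -3.0]
gripper_width: 0.0139
finger_force: 69.5
```

```bash
python3 s.py
```

```text
[0.502  0.4307 0.2665] yaw_y 148.94 [ 0.663  0.532  1.605 -0.     1.005 -1.936] [-0.3 -0.2 -3. ] [-0.05  0.06  0.05] 0.013876155167928034 10.15
```

Call:
apply_moves(
  delta_pos=[
    [0,0,-1],
    [0,0,-1],
    [0,0,-1],
    [0,0,-1],
    [0,0,-1],
  ],
  yaw=[0,0,0,0,0],
)

```text
clock: 10.78
eef_pos: [0.502, 0.4295, 0.1413]
tool_rot: [-0.492, 0.871, -0.0, -0.001]
wrist_force: [0.1, -0.7, -3.3]
gripper_width: 0.0139
finger_force: 69.5
```

Call:
apply_moves(
  delta_pos=[
    [0,0,-0.5],
    [0,0,-0.3],
    [0,0,-0.2],
    [0,0,-0.15],
    [0,0,0],
  ],
  yaw=[0,0,0,0,0],
)

```text
clock: 11.4
eef_pos: [0.5024, 0.4308, 0.1146]
tool_rot: [-0.492, 0.871, 0.0, 0.0]
wrist_force: [0.8, -0.2, -2.2]
gripper_width: 0.0142
finger_force: 69.4
```

```bash
python3 s.py
```

```text
[0.5024 0.4308 0.1146] yaw_y 148.93 [ 0.663  0.714  1.704 -0.     0.723 -1.936] [ 0.8 -0.2 -2.2] [-0.   -0.04  0.05] 0.014176470679604735 11.4
```

Call:
apply_moves(
  delta_pos=[
    [0,0,-0.08],
    [0,0,-0.08],
    [0,0,-0.08],
    [0,0,-0.08],
    [0,0,0],
  ],
  yaw=[0,0,0,0,0],
)

```text
clock: 12.02
eef_pos: [0.5022, 0.4306, 0.1062]
tool_rot: [-0.492, 0.871, -0.0, -0.0]
wrist_force: [0.0, 0.2, -3.4]
gripper_width: 0.0139
finger_force: 69.4
```

```bash
python3 s.py
```

```text
[0.5022 0.4306 0.1062] yaw_y 148.92 [ 0.663  0.725  1.707  0.     0.709 -1.936] [ 0.   0.2 -3.4] [-0.03 -0.05 -0.03] 0.013928109335713475 12.025
```

Call:
apply_moves(
  delta_pos=[
    [0,0,-0.06],
    [0,0,-0.06],
    [0,0,0],
  ],
  yaw=[0,0,0],
)

```text
clock: 12.4
eef_pos: [0.5024, 0.4308, 0.1055]
tool_rot: [-0.492, 0.871, 0.0, 0.0]
wrist_force: [-8.1, -8.1, 31.2]
gripper_width: 0.0144
finger_force: 73.7
```

Call:
apply_moves(
  delta_pos=[
    [0,0,0.08],
    [0,0,0],
  ],
  yaw=[0,0],
)

```text
clock: 12.65
eef_pos: [0.5024, 0.4308, 0.1056]
tool_rot: [-0.492, 0.871, 0.0, 0.0]
wrist_force: [-1.1, -0.7, 7.7]
gripper_width: 0.0139
finger_force: 70.8
```

Call:
apply_moves(
  delta_pos=[
    [0,0,0],
    [0,0,0],
    [0,0,0],
  ],
  yaw=[0,0,0],
  jaw=-0.2,
)

```text
clock: 13.02
eef_pos: [0.5023, 0.4307, 0.1053]
tool_rot: [-0.492, 0.871, -0.0, -0.0]
wrist_force: [-0.2, -0.2, 0.3]
gripper_width: 0.051
finger_force: 0.0
```

Call:
apply_moves(
  delta_pos=[
    [0,0,0.5],
    [0,0,1],
    [0,0,1],
    [0,0,1],
    [0,0,1],
  ],
  yaw=[0,0,0,0,0],
)

```text
clock: 13.65
eef_pos: [0.5024, 0.4307, 0.2197]
tool_rot: [-0.492, 0.871, 0.0, 0.0]
wrist_force: [-0.2, 0.6, -0.4]
gripper_width: 0.0515
finger_force: 0.0
```

```bash
python3 s.py
```

```text
[0.5024 0.4307 0.2197] yaw_y 148.92 [ 0.663  0.582  1.645 -0.     0.913 -1.936] [-0.2  0.6 -0.4] [-0.01 -0.   -0.01] 0.051506094303602375 13.65
```

The lid is down and released. I'll go back over the rotor to measure the tubes.

Call:
apply_moves(
  delta_pos=[
    [0,-0.5,1],
    [0,-0.9,1],
    [0,-0.9,0.8],
    [0,-0.9,0.4],
    [0,-0.9,0],
  ],
  yaw=[0,0,0,0,0],
)

```text
clock: 14.28
eef_pos: [0.5024, 0.3271, 0.2986]
tool_rot: [-0.492, 0.871, 0.0, 0.001]
wrist_force: [0.3, -0.5, -0.1]
gripper_width: 0.0508
finger_force: 0.0
```

Call:
apply_moves(
  delta_pos=[
    [0,-0.9,0],
    [0,-0.9,0],
    [0,-0.9,0],
    [0,-0.9,0],
    [0,-0.9,0],
  ],
  yaw=[0,0,0,0,0],
)

```text
clock: 14.9
eef_pos: [0.5023, 0.2142, 0.2978]
tool_rot: [-0.492, 0.871, -0.0, -0.0]
wrist_force: [0.2, -0.1, 0.9]
gripper_width: 0.0511
finger_force: 0.0
```

Call:
apply_moves(
  delta_pos=[
    [0,-0.6,0],
    [0,0,0],
  ],
  yaw=[0,0],
)

```text
clock: 15.15
eef_pos: [0.5024, 0.1996, 0.298]
tool_rot: [-0.491, 0.871, -0.0, 0.0]
wrist_force: [-0.1, -0.5, 0.3]
gripper_width: 0.0512
finger_force: 0.0
```

Run:
```python
exec(open("s.py").read())
import pickle
d=get("wrist"); sc=get("scene"); si=get("side"); pickle.dump([d,sc,si],open("w4.pkl","wb"))
a=d["color"][:,:,::-1]; b=cv2.resize(si["color"][190:400,180:400,::-1],(400,382)); c=cv2.resize(sc["color"][110:300,180:380,::-1],(240,228))
out=np.zeros((600,800,3),np.uint8); out[:420,:560]=a; out[:228,560:]=c; bb=cv2.resize(b,(240,229)); out[228:457,560:]=bb
cv2.imwrite("pics/t1.png",out)
```

```text
[0.5024 0.1996 0.298 ] yaw_y 148.84 [ 0.322  0.335  1.854 -0.     0.953 -2.276] [-0.1 -0.5  0.3] [-0.01 -0.01 -0.01] 0.05124567183268087 15.15
```

View pics/t1.png

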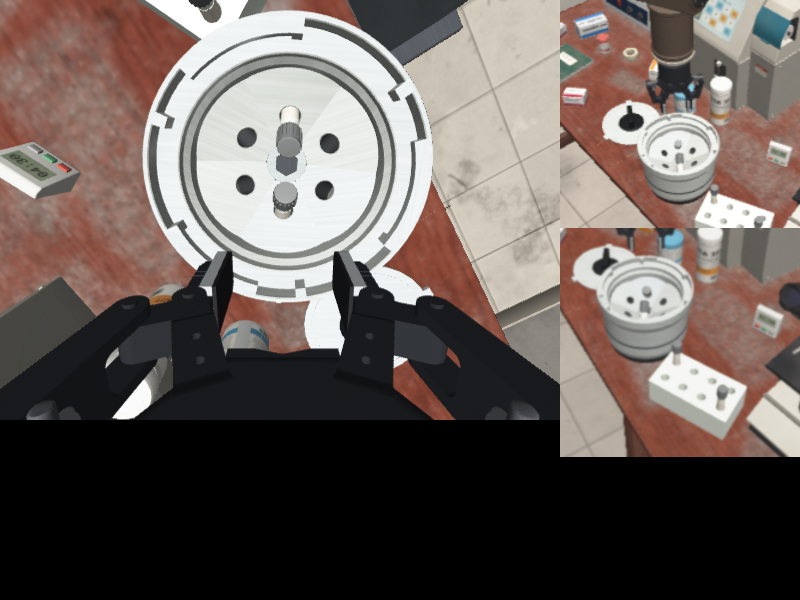

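The wrist view shows the open bowl. One cap is at (289,146), nearer the robot, and the other at (285,187). Empty bores sit at (247,137), (329,143), (245,185) and (325,189). The lid lies flat on the bench in the scene inset.

Run:
```python
from h import *
import pickle
d,sc,si=pickle.load(open("w4.pkl","rb"))
im=d["color"]; mx=im.max(2)
def blobs(m,r,lo,hi):
    x0,y0,x1,y1=r; k,l,st,c=cv2.connectedComponentsWithStats(m[y0:y1,x0:x1].astype(np.uint8))
    return [(st[i]+[x0,y0,0,0,0],c[i]+[x0,y0]) for i in range(1,k) if lo<st[i][4]<hi]
hs=[]
for st,c in blobs(mx<75,(225,120,350,205),60,700): p=onz(d,c,.088); hs.append(p[:2]); print("dark",st,c.round(1),p[:2].round(4))
for st,c in blobs((mx>75)&(mx<170),(265,100,310,225),60,3000): print("grey",st,c.round(1))
c0=np.array([.4807,.1700])
for ang in (55,57,59):
  a=np.radians(ang); u=np.array([np.cos(a),np.sin(a)])
  for s in(1,-1):
    P=[np.r_[c0+s*u*r,z] for r,z in((.020,.1278),(.032,.107),(.043,.088))]
    print(ang,s,"top",proj(d,P)[0].round(1),"mouth",proj(d,P)[2].round(1),"scene",proj(sc,P)[0].round(1),"side",proj(si,P)[0].round(1),"|",proj(si,P)[1].round(1))
  print(ang,"bores",[proj(d,np.r_[c0+.043*np.array([np.cos(a+k*np.pi/3),np.sin(a+k*np.pi/3)]),.088])[0].round(0).tolist() for k in(1,2,4,5)])
for n,q in(("scene",sc),("side",si)):
    r=(265,215,300,250) if n=="scene" else (240,235,275,275)
    g=cv2.cvtColor(q["color"],cv2.COLOR_RGB2GRAY)
    for st,c in blobs(g<135,r,6,400): print(n,st,c.round(1))
```

```text
dark [320 134  19  19 273] [329.  143.1] [0.4375 0.1729]
dark [237 176  17  18 235] [245.1 184.3] [0.5241 0.1652]
dark [316 181  17  19 218] [323.1 189.3] [0.463  0.2078]
grey [ 276  122   26   54 1138] [287.9 147.3]
grey [273 182  25  37 385] [284.8 198.7]
55 1 top [285.9 195.2] mouth [283.7 209.2] scene [278.  228.7] side [258.1 245. ] | [258.7 247.7]
55 -1 top [289.5 145.7] mouth [290.3 116.7] scene [279.1 238.5] side [256.5 256.7] | [256.2 266.5]
55 bores [[324.0, 190.0], [329.0, 144.0], [248.0, 139.0], [246.0, 185.0]]
57 1 top [286.7 195.3] mouth [285.3 209.2] scene [277.8 228.7] side [257.8 245. ] | [258.3 247.7]
57 -1 top [288.6 145.7] mouth [288.7 116.6] scene [279.3 238.4] side [256.7 256.7] | [256.6 266.5]
57 bores [[325.0, 189.0], [328.0, 143.0], [247.0, 140.0], [247.0, 186.0]]
59 1 top [287.6 195.3] mouth [286.8 209.3] scene [277.6 228.7] side [257.5 245. ] | [257.8 247.7]
59 -1 top [287.7 145.7] mouth [287.  116.6] scene [279.6 238.4] side [257.  256.7] | [257.1 266.5]
59 bores [[326.0, 187.0], [328.0, 141.0], [246.0, 141.0], [248.0, 188.0]]
scene [291 219   9   6  12] [295.4 221.8]
scene [288 233   5   5  19] [289.9 235.2]
scene [265 235   4   5  17] [266.6 237.1]
scene [277 238   5   8  14] [277.9 241.1]
scene [289 244   5   4  13] [291.3 245.6]
scene [265 247   5   3  10] [267.3 247.8]
side [257 249   7   4  19] [259.9 250.8]
side [242 253   5   6  26] [244.  255.7]
side [272 255   3   5  12] [273.2 257.4]
side [254 258   3   8  17] [254.6 261.4]
side [258 259   5   9  22] [259.8 263.3]
side [240 267   5   4  14] [242.  268.5]
```

Measured bores agree with the rotor frame at 55°, axis (0.4807, 0.170), so I can go for the near-side tube first.

Call:
apply_moves(
  delta_pos=[
    [-0.364,-0.506,-0.4],
    [-0.364,-0.506,-0.4],
    [-0.364,-0.506,-0.4],
    [-0.364,-0.506,-0.4],
    [0,0,-0.5],
  ],
  yaw=[-0.14,-0.14,-0.14,-0.14,0],
  jaw=-0.2,
)

```text
clock: 15.92
eef_pos: [0.4655, 0.1498, 0.245]
tool_rot: [-0.462, 0.887, -0.0, 0.0]
wrist_force: [-0.5, 0.7, 0.6]
gripper_width: 0.0516
finger_force: 0.0
```

Call:
apply_moves(
  delta_pos=[
    [0,0,-0.9],
    [0,0,-0.9],
    [0,0,-0.65],
    [0,0,-0.4],
    [0,0,0],
  ],
  yaw=[0,0,0,0,0],
)

```text
clock: 16.55
eef_pos: [0.4658, 0.1503, 0.1735]
tool_rot: [-0.462, 0.887, 0.0, -0.0]
wrist_force: [0.1, 0.5, 1.1]
gripper_width: 0.0512
finger_force: 0.0
```

Run:
```python
exec(open("s.py").read())
d=get("wrist"); im=d["color"]; cv2.imwrite("pics/w5.png",im[:,:,::-1])
g=im.max(2); print(proj(d,[[.466,.149,.117],[.4692,.1536,.128],[.4624,.1438,.107]]).round(0))
```

```text
[0.4658 0.1503 0.1735] yaw_y 145.09 [ 0.25   0.45   2.079  0.     0.614 -2.282] [0.1 0.5 1.1] [-0.02 -0.03 -0.01] 0.051226856639884 16.55
[[283. 281.]
 [283. 305.]
 [283. 260.]]
```

Call:
apply_moves(
  delta_pos=[
    [0,0,0],
    [0,0,0],
    [0,0,0],
    [0,0,0],
  ],
  yaw=[0,0,0,0],
  jaw=1,
  force=25,
)

```text
clock: 17.1
eef_pos: [0.4662, 0.1502, 0.1745]
tool_rot: [-0.462, 0.887, -0.0, 0.0]
wrist_force: [0.1, 1.5, 4.1]
gripper_width: 0.0194
finger_force: 25.5
```

```bash
python3 s.py
```

```text
[0.4662 0.1502 0.1745] yaw_y 145.07 [ 0.25   0.448  2.079  0.     0.614 -2.282] [0.1 1.5 4.1] [ 0.17 -0.08  0.04] 0.019355942712089437 17.1
```

Call:
apply_moves(
  delta_pos=[
    [0.115,0.164,0.346],
    [0.23,0.328,0.693],
    [0,0,0],
  ],
  yaw=[0,0,0],
)

```text
clock: 17.48
eef_pos: [0.4756, 0.163, 0.2014]
tool_rot: [-0.463, 0.887, -0.0, 0.001]
wrist_force: [-0.9, 0.5, 1.0]
gripper_width: 0.019
finger_force: 25.2
```

Call:
apply_moves(
  delta_pos=[
    [0.23,0.328,0.693],
    [0.23,0.328,0.693],
    [0,0,0],
  ],
  yaw=[0,0,0],
)

```text
clock: 17.85
eef_pos: [0.4865, 0.1791, 0.2352]
tool_rot: [-0.463, 0.887, -0.0, 0.001]
wrist_force: [-0.2, 0.1, -0.2]
gripper_width: 0.0191
finger_force: 25.2
```

Call:
apply_moves(
  delta_pos=[
    [0.1,0.15,0.6],
    [0,0,1],
    [0,0,1],
    [0,0,1],
    [0,0,0.5],
  ],
  yaw=[0,0,0,0,0],
)

```text
clock: 18.48
eef_pos: [0.4883, 0.1822, 0.3373]
tool_rot: [-0.462, 0.887, -0.0, -0.0]
wrist_force: [-0.2, 0.1, -0.9]
gripper_width: 0.0189
finger_force: 25.2
```

Run:
```python
exec(open("s.py").read())
import pickle
D={n:get(n) for n in("wrist","scene","side")}; pickle.dump(D,open("w6.pkl","wb"))
g=np.array(s["eef_pos"])-[0,0,.054]
L={n:proj(D[n],[g])[0] for n in D}; print(L)
out=np.zeros((420,800,3),np.uint8)
out[:300,:400]=cv2.resize(D["wrist"]["color"],(400,300))[:,:,::-1]
x,y=L["side"].astype(int); c=D["side"]["color"][max(0,y-70):y+90,x-80:x+80,::-1]; out[:400,400:]=cv2.resize(c,(400,400),interpolation=cv2.INTER_CUBIC)
cv2.imwrite("pics/u1.png",out); print(x-80,y-70)
```

```text
[0.4883 0.1822 0.3373] yaw_y 145.07 [ 0.299  0.264  1.848 -0.     1.029 -2.233] [-0.2  0.1 -0.9] [0.01 0.04 0.  ] 0.018886293874518997 18.475
{'wrist': array([284.92363315, 285.42134423]), 'scene': array([276.10644496, 194.3922911 ]), 'side': array([255.93969326, 195.70179193])}
175 125
```

View pics/u1.png

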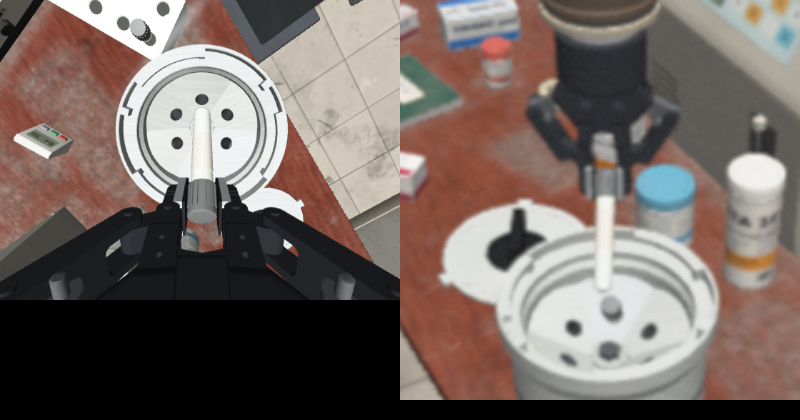

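The picture shows the tube held by its cap, leaning as it did in the bore, with its tip at wrist pixel (283,151) and side pixel (256,241). The other tube is still seated. I'll measure the tip and triangulate the holes.

Run:
```python
from h import *
import pickle
D6=pickle.load(open("w6.pkl","rb")); D=pickle.load(open("d0.pkl","rb")); w1=pickle.load(open("w1.pkl","rb"))
print("tip",tri(ray(D6["wrist"],(283,151)),ray(D6["side"],(256.2,240.5))))
g=np.array([.4883,.1822,.2833]); u=np.array([np.cos(np.radians(55)),np.sin(np.radians(55))])
for L in(.095,.1,.105): 
    t=g-L*np.r_[.5*u,.866]; print(L,t.round(4),proj(D6["wrist"],t).round(0),proj(D6["side"],t).round(1))
m=(w1["color"].max(2)<140).astype(np.uint8)[180:310,20:125]
k,l,st,c=cv2.connectedComponentsWithStats(m)
W=[]
for i in range(1,k):
    if 60<st[i][4]<500: W.append(c[i]+[20,180]); print("w1",st[i],W[-1].round(1),onz(w1,W[-1],.064)[:2].round(4))
sc={"A":(316,293.9),"B":(334.8,286.7),"H0":(302.7,289.1),"H1":(321.2,281.9),"C":(329.8,298.9)}
si={"A":(292.6,335.3),"B":(319.5,330),"H0":(276.1,326.6),"H1":(302.9,321.4),"C":(309.5,344.6)}
for h in sc:
    p,e=tri(ray(D["scene"],sc[h]),ray(D["side"],si[h])); 
    q=min(W,key=lambda a:np.hypot(*(a-proj(w1,[p])[0]))); p3,e3=tri(ray(D["scene"],sc[h]),ray(D["side"],si[h]),ray(w1,q)); print(h,p.round(4),"near",q.round(0),p3.round(4),np.round(e3,4))
```

```text
tip (array([0.45885125, 0.13598011, 0.19949225]), [np.float64(0.0016090773681352894), np.float64(0.001609077368135347)])
0.095 [0.4611 0.1433 0.201 ] [[284. 162.]] [[254.7 237.8]]
0.1 [0.4596 0.1412 0.1967] [[284. 158.]] [[254.7 239.9]]
0.105 [0.4582 0.1392 0.1924] [[284. 154.]] [[254.6 242.1]]
w1 [ 79   0  26  20 282] [114.  186.5] [0.416  0.0288]
w1 [ 69  18  15  15 181] [ 96.1 205. ] [0.4298 0.0021]
w1 [ 44  42  16  15 167] [ 71.6 229.1] [ 0.4482 -0.0355]
w1 [ 69  57  32  29 430] [107.7 248.1] [ 0.4791 -0.0063]
w1 [ 21  66  15  13 156] [ 48.1 252. ] [ 0.4664 -0.073 ]
w1 [  0  88  14  18 184] [ 25.4 275.7] [ 0.4866 -0.1118]
w1 [ 52  93  15  13 147] [ 79.1 278.7] [ 0.5059 -0.0538]
w1 [ 30 114  14  12 135] [ 56.6 299.5] [ 0.5241 -0.0913]
A [ 0.4556 -0.0289  0.0481] near [ 72. 229.] [ 0.4489 -0.0363  0.063 ] [0.0011 0.0014 0.0006]
B [ 0.5139 -0.0488  0.0495] near [ 79. 279.] [ 0.5071 -0.0551  0.0626] [0.001  0.0011 0.0007]
H0 [0.4354 0.0076 0.0515] near [ 96. 205.] [0.4304 0.0014 0.063 ] [0.0009 0.0011 0.0005]
H1 [ 0.4971 -0.0081  0.0455] near [108. 248.] [ 0.4879 -0.0141  0.057 ] [0.0033 0.004  0.007 ]
C [ 0.4738 -0.068   0.0488] near [ 48. 252.] [ 0.4673 -0.0743  0.0626] [0.0009 0.0012 0.0006]
```

Call:
apply_moves(
  delta_pos=[
    [0.33,-0.55,0],
    [0.33,-0.55,0],
    [0.33,-0.55,0],
    [0.33,-0.55,0],
    [0.33,-0.55,0],
  ],
  yaw=[-0.98,-0.98,-0.98,-0.98,-0.98],
)

```text
clock: 19.25
eef_pos: [0.5295, 0.1132, 0.3357]
tool_rot: [-0.184, 0.983, 0.0, -0.001]
wrist_force: [-0.4, 0.8, -0.9]
gripper_width: 0.0191
finger_force: 25.2
```

Call:
apply_moves(
  delta_pos=[
    [0.33,-0.55,0],
    [0.33,-0.55,0],
    [0.33,-0.55,0],
    [0.33,-0.55,0],
    [0.33,-0.55,0],
  ],
  yaw=[-0.98,-0.98,-0.98,-0.98,-0.98],
)

```text
clock: 19.88
eef_pos: [0.5707, 0.0445, 0.3355]
tool_rot: [0.109, 0.994, -0.0, -0.001]
wrist_force: [-0.4, -0.1, -0.7]
gripper_width: 0.0188
finger_force: 25.2
```

Call:
apply_moves(
  delta_pos=[
    [0.33,-0.55,0],
    [0,0,0],
  ],
  yaw=[-0.98,0],
)

```text
clock: 20.12
eef_pos: [0.5791, 0.0306, 0.3357]
tool_rot: [0.166, 0.986, -0.0, -0.001]
wrist_force: [0.6, 0.2, -0.5]
gripper_width: 0.0192
finger_force: 25.2
```

```bash
cat > tip.py <<'E'
exec(open("s.py").read())
import pickle
D={n:get(n) for n in("wrist","scene","side")}; pickle.dump(D,open("w7.pkl","wb"))
e=np.array(s["eef_pos"]); a=np.arctan2(q[1]**2-q[0]**2,2*q[0]*q[1])-np.pi/2; lean=np.r_[np.cos(a),np.sin(a)]*float(__import__("sys").argv[1])
g=e-[0,0,.054]
rs=[]
for n in D:
    im=D[n]["color"]; hsv=cv2.cvtColor(im,cv2.COLOR_RGB2HSV); m=((hsv[...,1]<75)&(hsv[...,2]>95)).astype(np.uint8)
    t=[g-L*np.r_[lean*.5,.866] for L in(.03,.06,.1)]; p=proj(D[n],t); seed=p[1].astype(int)
    R=[np.linalg.norm(p[2]-p[0])*1.3]; H=np.zeros_like(m); cv2.circle(H,tuple(int(v) for v in p[1]),int(R[0]),1,-1)
    k,l,st,c=cv2.connectedComponentsWithStats(m&H); i=l[seed[1],seed[0]]
    ys,xs=np.nonzero(l==i) ; P=np.c_[xs,ys].astype(float); d=(p[2]-p[1])/np.linalg.norm(p[2]-p[1]); pr=(P-p[1])@d
    end=P[pr>pr.max()-2].mean(0); print(n,"lab",i,"n",len(P),st[i] if i else "", "expect",p[2].round(1),"seen",end.round(1)); rs.append(ray(D[n],end))
for c in((0,1),(0,2),(0,1,2)):
    t,er=tri(*[rs[j] for j in c]); dv=g-t; print(c,t.round(4),"err",np.round(er,4),"rel TCP: along lean",((e-t)[:2]@lean).round(4),"perp",((e-t)[:2]@[-lean[1],lean[0]]).round(4),"dz",(e-t)[2].round(4),"tilt",np.degrees(np.arctan2(np.hypot(*dv[:2]),dv[2])).round(1))
E
python3 tip.py 1
```

```text
[0.5791 0.0306 0.3357] yaw_y 70.9 [ 0.     0.352  1.722 -0.     1.069 -1.237] [ 0.6  0.2 -0.5] [-0.   -0.03 -0.01] 0.0191881272250316 20.125
wrist lab 4 n 2623 [ 260  150   39  104 2623] expect [285.1 155.1] seen [281.4 151. ]
scene lab 3 n 768 [297 207  41  39 768] expect [318.9 233.9] seen [306.4 242.6]
side lab 1 n 1947 [ 277  204   71   70 1947] expect [305.  254.2] seen [290.9 268.4]
(0, 1) [0.5166 0.0559 0.162 ] err [0.0181 0.0181] rel TCP: along lean 0.0674 perp -0.0034 dz 0.1737 tilt 29.4
(0, 2) [0.5179 0.0518 0.1554] err [0.0151 0.0151] rel TCP: along lean 0.0648 perp -0.0001 dz 0.1803 tilt 27.1
(0, 1, 2) [0.5133 0.0575 0.1568] err [0.022  0.0146 0.009 ] rel TCP: along lean 0.071 perp -0.004 dz 0.1789 tilt 29.7
```

Call:
apply_moves(
  delta_pos=[
    [-0.851,-0.826,-0.3],
    [-0.851,-0.826,-0.3],
    [-0.851,-0.826,-0.3],
    [-0.851,-0.826,-0.3],
    [0,0,-0.8],
  ],
  yaw=[0,0,0,0,0],
)

```text
clock: 20.9
eef_pos: [0.493, -0.0518, 0.2875]
tool_rot: [0.165, 0.986, -0.0, 0.0]
wrist_force: [0.3, 0.2, -0.0]
gripper_width: 0.0193
finger_force: 25.2
```

Call:
apply_moves(
  delta_pos=[
    [0,0,-1],
    [0,0,-1],
    [0,0,-0.62],
    [0,0,0],
  ],
  yaw=[0,0,0,0],
)

```text
clock: 21.4
eef_pos: [0.4936, -0.0509, 0.221]
tool_rot: [0.165, 0.986, 0.0, -0.001]
wrist_force: [0.0, -0.0, -0.0]
gripper_width: 0.019
finger_force: 25.2
```

Run:
```python
exec(open("s.py").read())
import pickle
D={n:get(n) for n in("wrist","scene","side")}; pickle.dump(D,open("w8.pkl","wb"))
# tube end & hole in wrist image: print gray profile along tube column
im=D["wrist"]["color"]; g=im.max(2)
e=np.array(s["eef_pos"]); print("exp tip",proj(D["wrist"],[e-[.0489,-.0169,.1436]]),"hole exp",proj(D["wrist"],[[.4487,-.0365,.064]]))
m=(g<165).astype(np.uint8)[60:260,200:370]; k,l,st,c=cv2.connectedComponentsWithStats(m)
for i in range(1,k):
    if st[i][4]>80: print(st[i]+[200,60,0,0,0],(c[i]+[200,60]).round(1),onz(D["wrist"],c[i]+[200,60],.064)[:2].round(4))
```

```text
[ 0.4936 -0.0509  0.221 ] yaw_y 71.02 [-0.164  0.38   2.026  0.     0.737 -1.403] [ 0. -0. -0.] [-0.01 -0.04  0.07] 0.019042741252395856 21.4
exp tip [[285.06429074 152.24348285]] hole exp [[283.49657188 156.97506583]]
[  200    60   170   137 10324] [257.2 102. ] [ 0.4057 -0.0417]
[316 102  21  27 266] [328.7 113.8] [0.4301 0.0045]
[352 147  18  32 386] [361.9 159.6] [0.4698 0.0188]
[ 239  150  131  110 3785] [321.8 231.8] [ 0.5151 -0.0266]
[268 171   4  69  92] [269.6 208.7] [ 0.4833 -0.0599]
[234 184  24  22 332] [244.3 196.3] [ 0.4674 -0.0752]
[312 186  23  22 332] [323.9 198.1] [ 0.489 -0.017]
[200 220  22  40 636] [208.3 237.8] [ 0.4902 -0.1152]
```

Call:
apply_moves(
  delta_pos=[
    [0.03,-0.05,-0.3],
    [0,0,-0.2],
    [0,0,-0.2],
    [0,0,-0.1],
    [0,0,0],
  ],
  yaw=[0,0,0,0,0],
)

```text
clock: 22.18
eef_pos: [0.4945, -0.0524, 0.2014]
tool_rot: [0.166, 0.986, 0.0, -0.001]
wrist_force: [-1.4, 3.1, -1.2]
gripper_width: 0.0191
finger_force: 25.3
```

Call:
apply_moves(
  delta_pos=[
    [0,0,-0.08],
    [0,0,0],
  ],
  yaw=[0,0],
)

```text
clock: 22.42
eef_pos: [0.4949, -0.0525, 0.1997]
tool_rot: [0.165, 0.986, 0.0, -0.0]
wrist_force: [-1.1, 2.8, 0.4]
gripper_width: 0.0192
finger_force: 25.5
```

Call:
apply_moves(
  delta_pos=[
    [0.013,0.04,0],
    [-0.43,0.148,0.2],
    [-0.446,0.154,0.13],
    [0,0,0],
  ],
  yaw=[0,0,0,0],
)

```text
clock: 22.92
eef_pos: [0.4727, -0.0437, 0.2087]
tool_rot: [0.165, 0.986, -0.0, 0.001]
wrist_force: [1.5, 0.7, 1.0]
gripper_width: 0.0191
finger_force: 26.1
```

```bash
python3 s.py
```

```text
[ 0.4727 -0.0437  0.2087] yaw_y 70.97 [-0.156  0.374  2.085 -0.     0.682 -1.395] [1.5 0.7 1. ] [ 0.03 -0.48  0.01] 0.019085798228645385 22.925
```

Call:
apply_moves(
  delta_pos=[
    [-0.46,0.16,0.07],
    [-0.472,0.164,-0.02],
    [0,0,0],
  ],
  yaw=[0,0,0],
)

```text
clock: 23.3
eef_pos: [0.4487, -0.0355, 0.2091]
tool_rot: [0.165, 0.986, -0.0, -0.001]
wrist_force: [0.4, 0.2, -1.7]
gripper_width: 0.0188
finger_force: 27.1
```

```bash
cat > up.py <<'E'
exec(open("s.py").read())
import sys
for n in("side","scene"):
    d=get(n); hsv=cv2.cvtColor(d["color"],cv2.COLOR_RGB2HSV); e=np.array(s["eef_pos"])
    P=[e-[0,0,z] for z in(.06,.075,.09,.10,.11,.12,.13,.135)]
    for p in proj(d,P):
        r=hsv[int(round(p[1])),int(p[0])-14:int(p[0])+15]; print(n,p.round(0),''.join('#' if v<60 else ('w' if (v>160 and sa<60) else ('g' if sa<60 else '.')) for _,sa,v in r))
E
python3 up.py
```

```text
[ 0.4487 -0.0355  0.2091] yaw_y 70.97 [-0.146  0.345  2.135  0.     0.663 -1.385] [ 0.4  0.2 -1.7] [ 0.06 -0.26  0.03] 0.018752667512654236 23.3
side [293. 310.] wwwwwwwwwwggggg####gggggggggg
side [293. 314.] wwwwwwwwwwwwggg#######gggwwww
side [292. 319.] wwwwwwwwwwwwwwgg#gggggwwwwwww
side [292. 322.] wwwwwwwwwwwwwwwwwwwwwwwwwwwww
side [292. 325.] wwwwwwwwwwwwwwwwwwwwwwwwwwwww
side [292. 328.] wwwwwwwwwwwwwwwwwwwwwwwwwwwww
side [292. 330.] wwwwwwwwwwwwwwwwwwwwwwwwwwwww
side [292. 332.] wwwwwwwwwwwwwwwwwwwwwwwwwwwww
scene [317. 277.] wwwwwwwwwwgggg########gggwwgg
scene [317. 280.] wwwwwwwwwwwwwggg######gggwwww
scene [317. 283.] wwwwwwwwwwwwwwggg####gwwwwwww
scene [317. 285.] wwwwwwwwwwwwwwwwggwwwwwwwwwww
scene [317. 287.] wwwwwwwwwwwwwwwwwwwwwwwwwwwww
scene [316. 289.] wwwwwwwwwwwwwwwwwwwwwwwwwwwww
scene [316. 291.] wwwwwwwwwwwwwwwwwwwwwwwwwwwww
scene [316. 292.] wwwwwwwwwwwwwwwwwwwwwwwwwwwww
```

Call:
apply_moves(
  delta_pos=[
    [0,0,-0.2],
    [0,0,-0.2],
    [0,0,0],
  ],
  yaw=[0,0,0],
)

```text
clock: 23.78
eef_pos: [0.4498, -0.0359, 0.1986]
tool_rot: [0.165, 0.986, -0.0, -0.001]
wrist_force: [0.1, 0.3, 0.4]
gripper_width: 0.019
finger_force: 27.1
```

```bash
python3 s.py
```

```text
[ 0.4498 -0.0359  0.1986] yaw_y 70.95 [-0.147  0.365  2.142 -0.     0.636 -1.385] [0.1 0.3 0.4] [ 0.07  0.01 -0.06] 0.01895302121619914 23.775
```

Inserting freely, so I'll go further down.

Call:
apply_moves(
  delta_pos=[
    [0,0,-0.3],
    [0,0,-0.3],
    [0,0,-0.3],
    [0,0,0],
  ],
  yaw=[0,0,0,0],
)

```text
clock: 24.28
eef_pos: [0.4494, -0.0357, 0.1759]
tool_rot: [0.165, 0.986, 0.0, -0.001]
wrist_force: [-0.9, 3.6, -4.1]
gripper_width: 0.0192
finger_force: 26.8
```

```bash
python3 s.py
```

```text
[ 0.4494 -0.0357  0.1759] yaw_y 70.95 [-0.147  0.406  2.16   0.     0.577 -1.385] [-0.9  3.6 -4.1] [ 0.55  0.05 -0.01] 0.019244865129505788 24.275
```

Call:
apply_moves(
  delta_pos=[
    [-0.01,0.05,-0.06],
    [0,0,-0.06],
    [0,0,-0.06],
    [0,0,0],
  ],
  yaw=[0,0,0,0],
)

```text
clock: 24.78
eef_pos: [0.4497, -0.0348, 0.1725]
tool_rot: [0.165, 0.986, -0.0, -0.0]
wrist_force: [-2.4, -1.9, 3.9]
gripper_width: 0.0191
finger_force: 27.3
```

```bash
python3 s.py
```

```text
[ 0.4497 -0.0348  0.1725] yaw_y 70.97 [-1.440e-01  4.120e-01  2.164e+00 -1.000e-03  5.660e-01 -1.382e+00] [-2.4 -1.9  3.9] [-0.43  0.58 -0.  ] 0.01906451342068779 24.775
```

Call:
apply_moves(
  delta_pos=[
    [-0.02,-0.02,-0.06],
    [0,0,-0.06],
    [0,0,0],
  ],
  yaw=[0,0,0],
)

```text
clock: 25.15
eef_pos: [0.4494, -0.0351, 0.1698]
tool_rot: [0.165, 0.986, 0.0, 0.0]
wrist_force: [-3.7, 2.3, 13.0]
gripper_width: 0.0192
finger_force: 28.3
```

```bash
python3 s.py
```

```text
[ 0.4494 -0.0351  0.1698] yaw_y 70.96 [-0.145  0.417  2.167 -0.     0.558 -1.384] [-3.7  2.3 13. ] [0.19 0.59 0.07] 0.01920600813734873 25.15
```

Call:
apply_moves(
  delta_pos=[
    [0,0,0.03],
    [0,0,0],
    [0,0,0],
  ],
  yaw=[0,0,0],
  jaw=0.1,
)

```text
clock: 25.52
eef_pos: [0.4494, -0.0352, 0.17]
tool_rot: [0.165, 0.986, -0.0, 0.0]
wrist_force: [0.8, 0.6, 0.3]
gripper_width: 0.0383
finger_force: 0.0
```

Call:
apply_moves(
  delta_pos=[
    [0,0,0.4],
    [0,0,1],
    [0,0,1],
    [0,0,1],
    [0,0,1],
  ],
  yaw=[0,0,0,0,0],
)

```text
clock: 26.15
eef_pos: [0.4492, -0.0351, 0.2815]
tool_rot: [0.165, 0.986, 0.0, 0.0]
wrist_force: [-0.1, 0.1, -0.7]
gripper_width: 0.0385
finger_force: 0.0
```

```bash
cat > cap.py <<'E'
exec(open("s.py").read())
# grey cap tops: find mid-grey blobs on block in each view, compare to expectations for standing tube
T={"A":(.449,-.0368),"T1":(.469,.0205),"T2":(.4855,-.113),"B":(.507,-.0555)}
for n in("scene","side"):
    d=get(n); g=d["color"].max(2)
    for k,(x,y) in T.items():
        p=proj(d,[[x,y,.112]])[0]; x0,y0=(p-15).astype(int); w=((g[y0:y0+30,x0:x0+30]<165)).astype(np.uint8)
        K,l,st,c=cv2.connectedComponentsWithStats(w); i=1+np.argmax(st[1:,4]) if K>1 else 0
        print(n,k,"exp",p.round(1),"seen",(c[i]+[x0,y0]).round(1),st[i].tolist())
E
python3 cap.py
```

```text
[ 0.4492 -0.0351  0.2815] yaw_y 70.96 [-0.145  0.231  2.06  -0.     0.85  -1.384] [-0.1  0.1 -0.7] [ 0.    0.02 -0.01] 0.0385057908132571 26.15
scene A exp [317.1 284.9] seen [320.6 271.4] [3, 0, 27, 9, 136]
scene T1 exp [308.5 268.4] seen [306.6 263.7] [0, 0, 30, 30, 634]
scene T2 exp [345.8 295.1] seen [354.6 292.4] [9, 0, 21, 30, 179]
scene B exp [336.3 277.6] seen [337.  270.4] [0, 0, 30, 22, 519]
side A exp [292.8 321.3] seen [295.2 321.8] [14, 10, 10, 12, 91]
side T1 exp [286.3 299. ] seen [287.9 296.1] [0, 0, 30, 30, 538]
side T2 exp [328.5 340.3] seen [328.2 341. ] [11, 10, 10, 13, 102]
side B exp [320.6 315.9] seen [321.5 309.3] [0, 0, 30, 26, 556]
```

Tube 1 stands in its hole: the side view has its cap at (295,322), at the same height as the tube already in the block. Next, the second tube.

Call:
apply_moves(
  delta_pos=[
    [0.11,0.3,0.5],
    [0.11,0.58,0.3],
    [0.11,0.58,0],
    [0.11,0.58,0],
    [0.11,0.58,0],
  ],
  yaw=[-0.963,-0.963,-0.963,-0.963,-0.963],
)

```text
clock: 26.88
eef_pos: [0.4629, 0.0308, 0.2999]
tool_rot: [0.441, 0.897, -0.0, -0.0]
wrist_force: [0.5, -0.1, 0.4]
gripper_width: 0.0384
finger_force: 0.0
```

Call:
apply_moves(
  delta_pos=[
    [0.115,0.58,0],
    [0.115,0.58,0],
    [0.115,0.58,0],
    [0.115,0.58,0],
    [0.115,0.58,0],
  ],
  yaw=[-0.963,-0.963,-0.963,-0.963,-0.963],
)

```text
clock: 27.5
eef_pos: [0.4773, 0.1033, 0.2999]
tool_rot: [0.679, 0.734, -0.0, -0.0]
wrist_force: [-0.6, 0.1, -0.9]
gripper_width: 0.0385
finger_force: 0.0
```

Call:
apply_moves(
  delta_pos=[
    [0.115,0.58,0],
    [0.115,0.58,0],
    [0.115,0.58,0],
    [0.115,0.58,0],
    [0.115,0.58,0],
  ],
  yaw=[-0.963,-0.963,-0.963,-0.963,-0.963],
)

```text
clock: 28.12
eef_pos: [0.4916, 0.1757, 0.2998]
tool_rot: [0.86, 0.511, -0.0, -0.0]
wrist_force: [-0.3, 0.1, -0.2]
gripper_width: 0.0384
finger_force: 0.0
```

Call:
apply_moves(
  delta_pos=[
    [0.115,0.58,0],
    [0,0,0],
  ],
  yaw=[-0.963,0],
  jaw=-0.2,
)

```text
clock: 28.38
eef_pos: [0.4946, 0.1903, 0.2998]
tool_rot: [0.887, 0.463, -0.0, -0.0]
wrist_force: [1.0, 0.1, 0.3]
gripper_width: 0.0511
finger_force: 0.0
```

```bash
python3 s.py; python3 cap.py | grep -v eef
```

```text
[0.4946 0.1903 0.2998] yaw_y -34.89 [0.31  0.318 1.875 0.    0.949 0.919] [1.  0.1 0.3] [ 0.01  0.05 -0.02] 0.05111622050644008 28.375
[0.4946 0.1903 0.2998] yaw_y -34.89 [0.31  0.318 1.875 0.    0.949 0.919] [1.  0.1 0.3] [ 0.01  0.05 -0.02] 0.05111622050644008 28.375
scene A exp [317.1 284.9] seen [320.6 271.4] [3, 0, 27, 9, 136]
scene T1 exp [308.5 268.4] seen [306.6 263.7] [0, 0, 30, 30, 636]
scene T2 exp [345.8 295.1] seen [354.6 292.4] [9, 0, 21, 30, 179]
scene B exp [336.3 277.6] seen [337.  270.4] [0, 0, 30, 22, 519]
side A exp [292.8 321.3] seen [295.3 321.6] [14, 9, 10, 14, 101]
side T1 exp [286.3 299. ] seen [285.  294.8] [0, 0, 30, 30, 729]
side T2 exp [328.5 340.3] seen [328.2 340.7] [11, 9, 10, 15, 111]
side B exp [320.6 315.9] seen [321.5 309.5] [0, 0, 30, 26, 569]
```

Call:
apply_moves(
  delta_pos=[
    [0.02,0,-1],
    [0,0,-1],
    [0,0,-1],
    [0,0,-1],
    [0,0,-0.6],
  ],
  yaw=[0,0,0,0,0],
)

```text
clock: 29.1
eef_pos: [0.4947, 0.1891, 0.184]
tool_rot: [0.887, 0.462, -0.001, -0.0]
wrist_force: [0.1, -0.3, 0.8]
gripper_width: 0.0516
finger_force: 0.0
```

Call:
apply_moves(
  delta_pos=[
    [0,0,-0.4],
    [0,0,0],
  ],
  yaw=[0,0],
)

```text
clock: 29.35
eef_pos: [0.4951, 0.1897, 0.1748]
tool_rot: [0.887, 0.462, -0.0, -0.0]
wrist_force: [-0.8, 0.1, -0.7]
gripper_width: 0.0515
finger_force: 0.0
```

Call:
apply_moves(
  delta_pos=[
    [0,0,0],
    [0,0,0],
    [0,0,0],
    [0,0,0],
  ],
  yaw=[0,0,0,0],
  jaw=1,
  force=25,
)

```text
clock: 29.85
eef_pos: [0.4955, 0.1899, 0.1754]
tool_rot: [0.887, 0.462, 0.0, 0.0]
wrist_force: [0.1, -0.7, 6.3]
gripper_width: 0.0188
finger_force: 25.8
```

```bash
python3 s.py
```

```text
[0.4955 0.1899 0.1754] yaw_y -34.98 [ 0.309  0.489  1.987 -0.     0.665  0.919] [ 0.1 -0.7  6.3] [-0.19 -0.08 -0.06] 0.01876704197443879 29.85
```

Call:
apply_moves(
  delta_pos=[
    [-0.115,-0.164,0.346],
    [-0.23,-0.328,0.693],
    [0,0,0],
  ],
  yaw=[0,0,0],
)

```text
clock: 30.22
eef_pos: [0.4865, 0.177, 0.2026]
tool_rot: [0.887, 0.462, 0.001, 0.0]
wrist_force: [1.3, -0.2, -0.6]
gripper_width: 0.0193
finger_force: 25.3
```

Call:
apply_moves(
  delta_pos=[
    [-0.23,-0.328,0.693],
    [-0.23,-0.328,0.693],
    [-0.1,-0.15,0.6],
    [0,0,1],
    [0,0,1],
  ],
  yaw=[0,0,0,0,0],
)

```text
clock: 30.85
eef_pos: [0.4724, 0.1571, 0.3022]
tool_rot: [0.887, 0.462, 0.0, 0.0]
wrist_force: [-0.0, -0.9, -1.0]
gripper_width: 0.019
finger_force: 25.2
```

Call:
apply_moves(
  delta_pos=[
    [0,0,1],
    [0,0,0.5],
    [0,0,0],
  ],
  yaw=[0,0,0],
)

```text
clock: 31.22
eef_pos: [0.4728, 0.1574, 0.3389]
tool_rot: [0.887, 0.462, 0.001, 0.0]
wrist_force: [-0.0, 0.4, -1.3]
gripper_width: 0.0193
finger_force: 25.3
```

```bash
python3 s.py
```

```text
[0.4728 0.1574 0.3389] yaw_y -34.99 [0.26  0.228 1.894 0.    1.017 0.871] [-0.   0.4 -1.3] [ 0.02  0.05 -0.01] 0.0192507802431076 31.225
```

Call:
apply_moves(
  delta_pos=[
    [0.145,-0.357,0],
    [0.145,-0.357,0],
    [0.145,-0.357,0],
    [0.145,-0.357,0],
    [0.145,-0.357,0],
  ],
  yaw=[0.959,0.959,0.959,0.959,0.959],
)

```text
clock: 31.85
eef_pos: [0.4903, 0.1124, 0.337]
tool_rot: [0.718, 0.696, -0.001, -0.001]
wrist_force: [0.3, 0.0, -0.3]
gripper_width: 0.0188
finger_force: 25.2
```

Call:
apply_moves(
  delta_pos=[
    [0.145,-0.357,0],
    [0.145,-0.357,0],
    [0.145,-0.357,0],
    [0.145,-0.357,0],
    [0.145,-0.357,0],
  ],
  yaw=[0.959,0.959,0.959,0.959,0.959],
)

```text
clock: 32.48
eef_pos: [0.5084, 0.0678, 0.3369]
tool_rot: [0.491, 0.871, -0.001, -0.001]
wrist_force: [0.2, -0.2, 0.1]
gripper_width: 0.0187
finger_force: 25.3
```

Call:
apply_moves(
  delta_pos=[
    [0.145,-0.357,0],
    [0.145,-0.357,0],
    [0.145,-0.357,0],
    [0.145,-0.357,0],
    [0.145,-0.357,0],
  ],
  yaw=[0.959,0.959,0.959,0.959,0.959],
)

```text
clock: 33.1
eef_pos: [0.5266, 0.0232, 0.3369]
tool_rot: [0.224, 0.975, -0.0, -0.001]
wrist_force: [-0.1, 0.3, 0.2]
gripper_width: 0.0188
finger_force: 25.3
```

Call:
apply_moves(
  delta_pos=[
    [0.145,-0.357,0],
    [0.145,-0.357,0],
    [0.145,-0.357,0],
    [0.145,-0.357,0],
    [0.145,-0.357,0],
  ],
  yaw=[0.959,0.959,0.959,0.959,0.959],
)

```text
clock: 33.72
eef_pos: [0.5447, -0.0214, 0.3369]
tool_rot: [-0.062, 0.998, 0.0, -0.001]
wrist_force: [-0.3, -0.4, 0.5]
gripper_width: 0.0189
finger_force: 25.3
```

Call:
apply_moves(
  delta_pos=[
    [0.145,-0.357,0],
    [0.145,-0.357,0],
    [0,0,0],
  ],
  yaw=[0.959,0.959,0],
)

```text
clock: 34.1
eef_pos: [0.5521, -0.0393, 0.3371]
tool_rot: [-0.174, 0.985, 0.0, -0.001]
wrist_force: [-0.4, -1.3, -1.2]
gripper_width: 0.0193
finger_force: 25.3
```

```bash
python3 tip.py 1 | head -2
python3 - <<'E'
from h import *
d=get("wrist"); g=d["color"].max(2)
m=(g<165).astype(np.uint8)[:260]; k,l,st,c=cv2.connectedComponentsWithStats(m)
for i in range(1,k):
    if 100<st[i][4]<900: print(st[i],c[i].round(1),onz(d,c[i],.064)[:2].round(4))
E
```

```text
[ 0.5521 -0.0393  0.3371] yaw_y 110.0 [-0.126  0.312  1.779 -0.     1.052 -2.046] [-0.4 -1.3 -1.2] [ 0.02 -0.02 -0.01] 0.019318997233021502 34.1
wrist lab 1 n 10807 [  222    95   158   155 10807] expect [284.8 156.9] seen [281.2  96.4]
[350  88  16  18 185] [358.4  96.2] [0.4288 0.0022]
[309  90  24  25 437] [320.8 101.9] [ 0.448  -0.0337]
[223  95  28  25 516] [235.9 107.4] [ 0.4848 -0.1185]
[488 115  72  25 584] [538.8 122.4] [0.3856 0.2006]
[239 143  15  16 107] [244.5 151.9] [ 0.527  -0.0951]
[497 153  23  16 287] [508.2 160.6] [0.4335 0.1912]
[458 156  19  17 182] [466.8 164. ] [0.4531 0.1487]
[513 185  23  18 329] [524.1 193.5] [0.4605 0.2295]
[468 186  24  20 376] [479.4 195.4] [0.4805 0.181 ]
[439 191  11  19 158] [443.8 200.2] [0.5    0.1444]
[490 220  21  17 282] [500.2 227.9] [0.5074 0.2255]
[454 223  16  17 206] [461.1 231.1] [0.5273 0.1828]
[528 226  32  34 424] [549.2 247. ] [0.5084 0.296 ]
```

Call:
apply_moves(
  delta_pos=[
    [0.02,0,-1],
    [0,0,-1],
    [0,0,-1],
    [0,0,-1],
    [0,0,-0.6],
  ],
  yaw=[0,0,0,0,0],
)

```text
clock: 34.92
eef_pos: [0.5523, -0.0386, 0.222]
tool_rot: [-0.174, 0.985, 0.0, -0.001]
wrist_force: [0.1, -0.1, -1.0]
gripper_width: 0.0189
finger_force: 25.3
```

Call:
apply_moves(
  delta_pos=[
    [0,0,-0.3],
    [0,0,-0.2],
    [0,0,-0.2],
    [0,0,-0.1],
    [0,0,0],
  ],
  yaw=[0,0,0,0,0],
)

```text
clock: 35.55
eef_pos: [0.5524, -0.0388, 0.203]
tool_rot: [-0.174, 0.985, 0.0, -0.0]
wrist_force: [-2.2, 2.7, -0.6]
gripper_width: 0.0191
finger_force: 25.2
```

```bash
python3 s.py
```

```text
[ 0.5524 -0.0388  0.203 ] yaw_y 110.06 [-0.125  0.474  1.914  0.     0.755 -2.046] [-2.2  2.7 -0.6] [ 0.65  0.48 -0.18] 0.01909779456302255 35.55
```

Call:
apply_moves(
  delta_pos=[
    [-0.014,0.038,-0.08],
    [-0.425,-0.155,0.2],
    [-0.451,-0.164,0.13],
    [0,0,0],
  ],
  yaw=[0,0,0,0],
)

```text
clock: 36.05
eef_pos: [0.5297, -0.0465, 0.2099]
tool_rot: [-0.174, 0.985, -0.0, 0.0]
wrist_force: [1.9, 1.4, -0.8]
gripper_width: 0.0193
finger_force: 25.6
```

```bash
python3 s.py
```

```text
[ 0.5297 -0.0465  0.2099] yaw_y 110.05 [-0.144  0.438  1.959 -0.     0.744 -2.065] [ 1.9  1.4 -0.8] [ 0.3  -0.27 -0.03] 0.019266950634350667 36.05
```

Call:
apply_moves(
  delta_pos=[
    [-0.466,-0.17,0.07],
    [-0.474,-0.172,-0.02],
    [0,0,0],
  ],
  yaw=[0,0,0],
)

```text
clock: 36.42
eef_pos: [0.5059, -0.0548, 0.2105]
tool_rot: [-0.174, 0.985, 0.0, -0.001]
wrist_force: [2.7, 0.3, -1.5]
gripper_width: 0.0184
finger_force: 26.2
```

Call:
apply_moves(
  delta_pos=[
    [0,0,-0.2],
    [0,0,-0.2],
    [0,0,0],
  ],
  yaw=[0,0,0],
)

```text
clock: 36.8
eef_pos: [0.5068, -0.0544, 0.1999]
tool_rot: [-0.174, 0.985, 0.0, -0.001]
wrist_force: [0.4, 0.6, 0.1]
gripper_width: 0.019
finger_force: 26.3
```

```bash
python3 s.py
```

```text
[ 0.5068 -0.0544  0.1999] yaw_y 110.09 [-0.166  0.428  2.014 -0.     0.7   -2.088] [0.4 0.6 0.1] [ 0.02 -0.08 -0.06] 0.01897344235904775 36.8
```

Call:
apply_moves(
  delta_pos=[
    [0,0,-0.3],
    [0,0,-0.3],
    [0,0,-0.3],
    [0,0,0],
  ],
  yaw=[0,0,0,0],
)

```text
clock: 37.3
eef_pos: [0.5068, -0.0545, 0.1774]
tool_rot: [-0.174, 0.985, 0.0, -0.001]
wrist_force: [-0.1, 0.4, -0.7]
gripper_width: 0.0193
finger_force: 26.3
```

```bash
python3 s.py
```

```text
[ 0.5068 -0.0545  0.1774] yaw_y 110.08 [-0.167  0.464  2.031 -0.     0.647 -2.088] [-0.1  0.4 -0.7] [0.17 0.03 0.02] 0.019251152767647838 37.3
```

Call:
apply_moves(
  delta_pos=[
    [0,0,-0.1],
    [0,0,-0.08],
    [0,0,-0.06],
    [0,0,0],
  ],
  yaw=[0,0,0,0],
)

```text
clock: 37.8
eef_pos: [0.5068, -0.0545, 0.1721]
tool_rot: [-0.174, 0.985, 0.0, -0.0]
wrist_force: [-1.8, 1.8, 1.4]
gripper_width: 0.019
finger_force: 26.5
```

```bash
python3 s.py
```

```text
[ 0.5068 -0.0545  0.1721] yaw_y 110.08 [-0.167  0.473  2.035 -0.     0.634 -2.088] [-1.8  1.8  1.4] [0.18 0.35 0.01] 0.01898695003706087 37.8
```

Call:
apply_moves(
  delta_pos=[
    [0,0,-0.06],
    [0,0,-0.06],
    [0,0,0],
  ],
  yaw=[0,0,0],
)

```text
clock: 38.17
eef_pos: [0.5068, -0.0546, 0.1693]
tool_rot: [-0.174, 0.985, 0.0, -0.0]
wrist_force: [-3.7, 0.6, 5.8]
gripper_width: 0.0186
finger_force: 27.0
```

```bash
python3 s.py
```

```text
[ 0.5068 -0.0546  0.1693] yaw_y 110.08 [-0.167  0.478  2.037 -0.     0.627 -2.088] [-3.7  0.6  5.8] [ 0.17  0.65 -0.02] 0.018587719384734188 38.175
```

Call:
apply_moves(
  delta_pos=[
    [0,0,-0.06],
    [0,0,0],
  ],
  yaw=[0,0],
)

```text
clock: 38.42
eef_pos: [0.5072, -0.0546, 0.1685]
tool_rot: [-0.174, 0.985, -0.0, 0.0]
wrist_force: [-6.3, 0.8, 21.4]
gripper_width: 0.0189
finger_force: 28.8
```

Call:
apply_moves(
  delta_pos=[
    [0,0,0.05],
    [0,0,0],
    [0,0,0],
  ],
  yaw=[0,0,0],
  jaw=0.1,
)

```text
clock: 38.8
eef_pos: [0.5072, -0.0546, 0.1688]
tool_rot: [-0.174, 0.985, -0.0, 0.0]
wrist_force: [-0.4, 0.5, 1.4]
gripper_width: 0.0385
finger_force: 0.0
```

Call:
apply_moves(
  delta_pos=[
    [0,0,0.4],
    [0,0,1],
    [0,0,1],
    [0,0,1],
    [0,0,1],
  ],
  yaw=[0,0,0,0,0],
)

```text
clock: 39.42
eef_pos: [0.507, -0.0546, 0.2804]
tool_rot: [-0.174, 0.985, -0.0, 0.0]
wrist_force: [0.4, -0.6, -0.3]
gripper_width: 0.0385
finger_force: 0.0
```

Call:
apply_moves(
  delta_pos=[
    [0,1,0.5],
    [0,1,0.5],
    [0,1,0],
    [0,1,0],
    [0,1,0],
  ],
  yaw=[0,0,0,0,0],
)

```text
clock: 40.05
eef_pos: [0.507, 0.0713, 0.3046]
tool_rot: [-0.174, 0.985, -0.0, 0.0]
wrist_force: [0.3, -0.1, -0.6]
gripper_width: 0.0387
finger_force: 0.0
```

Call:
apply_moves(
  delta_pos=[
    [0,1,0],
    [0,1,0],
    [0,1,0],
    [0,0,0],
    [0,0,0],
  ],
  yaw=[0,0,0,0,0],
)

```text
clock: 40.67
eef_pos: [0.507, 0.1452, 0.3042]
tool_rot: [-0.175, 0.985, -0.0, 0.0]
wrist_force: [0.9, 0.4, 0.7]
gripper_width: 0.0387
finger_force: 0.0
```

```bash
cat > fin.py <<'E'
exec(open("s.py").read())
D={n:get(n) for n in("scene","side")}
# cap centroid and cap top row (dark/grey, low saturation) for each tube; triangulate
T={"A":(.449,-.0366),"B":(.507,-.0555),"T1":(.469,.0205),"T2":(.4855,-.113)}
for k,(x,y) in T.items():
    rs=[];o=[]
    for n,d in D.items():
        im=d["color"]; g=im.max(2).astype(int); sat=g-im.min(2); p=proj(d,[[x,y,.112]])[0]; r=9 if n=="scene" else 11
        x0,y0=(p-r).astype(int); w=((g[y0:y0+2*r,x0:x0+2*r]<165)&(sat[y0:y0+2*r,x0:x0+2*r]<30)).astype(np.uint8)
        K,l,st,c=cv2.connectedComponentsWithStats(w); i=1+np.argmax(st[1:,4]); q=c[i]+[x0,y0]; rs.append(ray(d,q)); o+=[n,(q-p).round(1).tolist(),st[i][2:].tolist(),onz(d,q,.112)[:2].round(4).tolist()]
    print(k,*o,tri(*rs)[0].round(4))
E
python3 fin.py
```

```text
[0.507  0.1452 0.3042] yaw_y 110.1 [ 0.222  0.309  1.876 -0.     0.957 -1.7  ] [0.9 0.4 0.7] [-0.    0.07 -0.05] 0.038715270239168376 40.675
A scene [1.1, 0.6] [9, 8, 43] [0.4501, -0.0401] side [2.6, 0.4] [10, 13, 100] [0.4531, -0.0402] [ 0.4552 -0.0361  0.1042]
B scene [0.1, -0.9] [8, 11, 60] [0.5095, -0.0536] side [1.4, -0.5] [11, 14, 121] [0.5104, -0.0559] [ 0.5178 -0.0472  0.097 ]
T1 scene [-4.3, -2.7] [13, 15, 124] [0.4662, 0.0359] side [-3.2, -3.2] [20, 22, 333] [0.4676, 0.0317] [0.4783 0.0485 0.088 ]
T2 scene [-1.1, 0.9] [10, 13, 54] [0.4812, -0.1129] side [-0.3, 0.4] [10, 15, 111] [0.4845, -0.1134] [ 0.4883 -0.1084  0.101 ]
```

```bash
python3 -c "
from bench import ticket
print(ticket.job_done())"
```

```text
the job is handed in; nothing more can be done
None
```

I turned the lid to its stop and laid it flat on the bench. Both spun tubes are in the block, in the second hole of the row nearer the robot and the third hole of the far row; each pressed on the hole floor and the cap heights match the tubes already there. I handed the job in at about 41 s; no verdict came back.

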